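# Change over the sample shaker

## Robot

A 7-joint arm with a two-finger parallel gripper is mounted at the origin on the work surface. World frame = base frame: x ahead of the robot, y to its left, z up, the work surface at z = 0. Lengths are in m, angles in rad, forces in N, time in s.
With the tool pointing down it reaches from about 0.425 to 0.825 m from the base axis. Payload 3.6 kg.
Tool frame: the origin (TCP) lies at the very end of the fingers, on their centre line; the grasp point (between the pads) lies 19 mm behind it; z points along the fingers, y is the line along which they close (so a half turn about z gives the same grasp; the last joint's range is limited). The gripper opens to 85 mm and grips with 20 to 120 N. Pads are 22 mm wide; open, the fingers measure 114 mm over their backs; the gripper's body (76 mm by 85 mm) begins 54 mm behind the grasp point. The pads swing forward as they close: fully open they stand 13 mm farther back than shut.
Start: joints at [1.097, 0.615, -0.013, 1.423, 0.008, 1.103, -0.04], TCP at [0.281, -0.586, 0.231] pointing down, gripper open.
Joint ranges: [-3.12, 3.12], [-0.3, 2.06], [-1.34, 1.32], [0.26, 2.42], [-1.36, 4.5], [0.01, 1.98], [-2.84, 2.84]. Speed limits (rad/s): [2.79, 2.79, 3.14, 3.14, 3.14, 3.14, 3.14].

## Interface

Orientations are given as a unit quaternion [x, y, z, w].
In Python, from workcell import manip gives the robot as it stands. The module is installed in compiled form; this text tells all that it offers.
- The arm moves only by the tool apply_moves, never from a script. Its arguments are lists of equal length, an entry for each row: "grip": the closure, from 0 (fully open) to 1 (shut); "delta_pos": the shift along the tool's x, y, z in m, a list of three; "twist": the turn about the tool's z in rad. In form: {"grip": [grip, ...], "delta_pos": [[x, y, z], ...], "twist": [twist, ...]}. A call has 1 to 12 rows; each row shifts and turns the commanded pose from where the row before left it, along the tool's axes as they then stand; what a row does not reach is not made up. A row lasts 1/10 s, in which the tool goes at most 50 mm and 8.59 degrees, less where a joint would pass 70% of its speed; a pose out of reach is approached as far as the arm can. A call with a gripper value outside its range is refused whole. The fingers move at their own pace and stop on an object; "force" is the grip in N (left out, the last holds). Time passes only in rows, so rows that do not move let the fingers close. It gives the time, the measured TCP pose, the force, the opening and the grip force at its end, in the units of the state.
- manip.observe(): the state, without advancing time (a new reading comes with each control period).
- manip.capture(name): name is "side" or "top"; returns a dict with "pixels" (480x640x3 uint8, red, green, blue), "z_map" (480x640 float32, m along the optical axis (not along the pixel's ray), 0 where there is no reading), "fx", "fy", "cx", "cy" (pixels), "k1" (the pictures are not rectified: a ray, as slopes to the right and down, at radius r is drawn at 1 + k1 r^2 times it, then the intrinsics apply), "rvec" (rotation vector, rad) and "tvec" (3), from world to camera coordinates, as OpenCV has them. Camera axes: x right, y down, z forward; pixel columns grow to the right and rows downward; lengths in m; the calibration is good to about 2 mm. A picture is of the moment at which its call begins.
- manip.finish_job(): hands the job in; it is judged then, once.
The state is a dict: "time_s": time; "joint_pos": joint angles; "dq": joint speeds; "joint_efforts": joint torques, N m; "tcp_pos": TCP position; "eef_rot": TCP orientation; "wrist_force": force on the tool from outside, world axes, zero at the start; "moment": the same for the moment, N m; "grip_width": opening from 0.0 (shut) to 1.0 (fully open); "grasp_force": force on a finger pad.
Only numpy, scipy, OpenCV 4.12 (cv2) and the standard library are available. Lean on these libraries where they do the work, as an engineer would, in place of code of your own. Each camera call takes 0.05 s, during which the arm holds its last target. There are 200 camera calls.

## Task

First lift the steel can off the shaker by its carrying bar and set it down gently, upright, wholly on the green drip mat. Then stand every good sample bottle upright on the shaker platform and put every reject (red dot on the cap) in the yellow bin; when all are sorted, turn the shaker's dial to 3 (the green mark). Keep the can from tipping, and leave everything else on the bench alone.

Things in the scene. Friction and masses are not known exactly. Their poses are not given: they have to be found in the camera images.
- shaker: laboratory shaker, fixed: a low square platform unit 210 x 210 mm with a blue control box at its +y side (box 150 mm in x, 110 mm in y, centred 160 mm in +y from the origin, top 100 mm high). Origin: on the bench under the centre of the platform; z up.
- platform (a point): centre of the shaker platform's flat top (black), 60 mm above the bench; axes as the shaker's. Usable area 200 x 200 mm inside a steel rim 5 mm thick and 12 mm high. It does not move.
- dial_grip (a point): point on the dial's vertical axis, mid grip bar, 124 mm above the bench, on the control box. The dial: a black disc 58 mm across (top at 108 mm height) with an upright grey grip bar across it, 54 mm long, 12 mm thick, from 108 to 136 mm height; a white line on one half of the bar is the pointer. Axes not those of the dial but the shaker's.
- dial (a joint): dial angle in rad, growing clockwise from above, 0 to 2.25. At 0 the pointer looks along the shaker's +y. Numbers 0 to 5 are six radial marks on the box, 0.45 rad apart, counted clockwise from 0 rad: 3 is at 1.35 rad; its mark is broader and green, the others white. Stays where left by friction (0.03 N m); no spring or clicks.
- canister: closed steel sample can with a blue stripe, 100 mm across (lid 104), 132 mm high, about 0.45 kg, with a rigid black carrying bar over the lid along the can's x axis: 90 mm long, 14 x 14 mm thick, its middle 171 mm above the underside; 32 mm free under it, 70 mm between its end posts. Starts on the shaker platform. Origin: centre of the underside, z up.
- mat: flat green drip mat, fixed, 140 x 140 mm, 4 mm thick. Origin: centre of its underside on the bench.
- bin: yellow open reject bin, fixed, 140 mm (its x) by 220 mm (its y), 60 mm high, walls and floor 5 mm. Origin: centre of its underside.
- sample1: good sample: squat white bottle, 64 mm across, 88 mm high with its blue cap (44 mm across, from 58 to 88 mm height), about 0.22 kg, weighted low, standing upright. Origin: centre of the underside, z up. Plain blue cap, pale label. May be absent (3 or 4 good ones are present).
- sample2: good sample: squat white bottle, 64 mm across, 88 mm high with its blue cap (44 mm across, from 58 to 88 mm height), about 0.22 kg, weighted low, standing upright. Origin: centre of the underside, z up. Plain blue cap, pale label. May be absent (3 or 4 good ones are present).
- sample3: good sample: squat white bottle, 64 mm across, 88 mm high with its blue cap (44 mm across, from 58 to 88 mm height), about 0.22 kg, weighted low, standing upright. Origin: centre of the underside, z up. Plain blue cap, pale label. May be absent (3 or 4 good ones are present).
- sample4: good sample: squat white bottle, 64 mm across, 88 mm high with its blue cap (44 mm across, from 58 to 88 mm height), about 0.22 kg, weighted low, standing upright. Origin: centre of the underside, z up. Plain blue cap, pale label. May be absent (3 or 4 good ones are present).
- reject1: reject: squat white bottle, 64 mm across, 88 mm high with its blue cap (44 mm across, from 58 to 88 mm height), about 0.22 kg, weighted low, standing upright. Origin: centre of the underside, z up. Marked by a red dot 31 mm across on the cap and a red band round the body. May be absent (1 or 2 rejects are present).
- reject2: reject: squat white bottle, 64 mm across, 88 mm high with its blue cap (44 mm across, from 58 to 88 mm height), about 0.22 kg, weighted low, standing upright. Origin: centre of the underside, z up. Marked by a red dot 31 mm across on the cap and a red band round the body. May be absent (1 or 2 rejects are present).
- amber: bystander: amber glass bottle with a black cap, 68 mm across, 150 mm high. Origin: centre of its underside.
- beaker: bystander: empty glass beaker, 66 mm across, 85 mm high. Origin: centre of its underside.
- meter: bystander: dark blue handheld meter lying flat, 170 x 75 x 32 mm. Origin: centre of its underside.
- reagent: bystander: white bottle with a white cap, 64 mm across, 160 mm high. Origin: centre of its underside.
- probe_stand: bystander: green probe upright on a dark round foot 90 mm across, 170 mm high. Origin: centre of its underside.
Mind the look-alikes: they are no part of the job. What is shaped like the sample2 but pink is not meant.

How it is judged:
On the way, in this order (a step that is already met when the one before it is completed fails the run):
1. the can stands upright on the mat, released (x of canister in the frame of mat between -0.025 and 0.025 m and y of canister in the frame of mat between -0.025 and 0.025 m and z of canister in the frame of mat between -0.002 and 0.01 m and angle between canister's own z axis and vertical below 0.1 rad and linear speed of canister below 0.02 m/s and contact force between the fingers and canister below 0.1 N), for 0.3 s.
2. all good samples stand on the platform and all rejects are in the bin, with the can on its mat and the dial not yet at 3 (x of sample1 in the frame of platform between -0.075 and 0.075 m and y of sample1 in the frame of platform between -0.075 and 0.075 m and z of sample1 in the frame of platform between -0.006 and 0.008 m and angle between each of sample1, sample2, sample3, sample4, canister's own z axis and vertical below 0.1 rad and linear speed of each of sample1, sample2, sample3, sample4, reject1, reject2 below 0.03 m/s and x of sample2 in the frame of platform between -0.075 and 0.075 m and y of sample2 in the frame of platform between -0.075 and 0.075 m and z of sample2 in the frame of platform between -0.006 and 0.008 m and x of sample3 in the frame of platform between -0.075 and 0.075 m and y of sample3 in the frame of platform between -0.075 and 0.075 m and z of sample3 in the frame of platform between -0.006 and 0.008 m and x of sample4 in the frame of platform between -0.075 and 0.075 m and y of sample4 in the frame of platform between -0.075 and 0.075 m and z of sample4 in the frame of platform between -0.006 and 0.008 m and x of reject1 in the frame of bin between -0.066 and 0.066 m and y of reject1 in the frame of bin between -0.106 and 0.106 m and z of each of reject1, reject2 in the frame of bin below 0.08 m and x of reject2 in the frame of bin between -0.066 and 0.066 m and y of reject2 in the frame of bin between -0.106 and 0.106 m and x of canister in the frame of mat between -0.025 and 0.025 m and y of canister in the frame of mat between -0.025 and 0.025 m and z of canister in the frame of mat between -0.002 and 0.01 m and linear speed of canister below 0.02 m/s and value of joint dial below 1 rad), for 0.3 s.
3. the dial is at 3 (value of joint dial between 1.22 and 1.48 rad and velocity of joint dial between -0.05 and 0.05 rad/s), for 0.2 s.
At the end, for the whole second after the job is handed in: Can upright (0.1 rad), at rest, centre within 25 mm of the mat centre in each mat axis; each good sample upright (0.1 rad) on the platform, within 75 mm of its centre in each axis; each reject in the bin; dial within 0.13 rad of 1.35 (all of step 3 and x of canister in the frame of mat between -0.025 and 0.025 m and y of canister in the frame of mat between -0.025 and 0.025 m and z of canister in the frame of mat between -0.002 and 0.01 m and angle between each of canister, sample1, sample2, sample3, sample4's own z axis and vertical below 0.1 rad and linear speed of canister below 0.02 m/s and x of sample1 in the frame of platform between -0.075 and 0.075 m and y of sample1 in the frame of platform between -0.075 and 0.075 m and z of sample1 in the frame of platform between -0.006 and 0.008 m and linear speed of each of sample1, sample2, sample3, sample4, reject1, reject2 below 0.03 m/s and x of sample2 in the frame of platform between -0.075 and 0.075 m and y of sample2 in the frame of platform between -0.075 and 0.075 m and z of sample2 in the frame of platform between -0.006 and 0.008 m and x of sample3 in the frame of platform between -0.075 and 0.075 m and y of sample3 in the frame of platform between -0.075 and 0.075 m and z of sample3 in the frame of platform between -0.006 and 0.008 m and x of sample4 in the frame of platform between -0.075 and 0.075 m and y of sample4 in the frame of platform between -0.075 and 0.075 m and z of sample4 in the frame of platform between -0.006 and 0.008 m and x of reject1 in the frame of bin between -0.066 and 0.066 m and y of reject1 in the frame of bin between -0.106 and 0.106 m and z of each of reject1, reject2 in the frame of bin below 0.08 m and x of reject2 in the frame of bin between -0.066 and 0.066 m and y of reject2 in the frame of bin between -0.106 and 0.106 m); the robot touches nothing.
It fails at once if the can tips more than 0.5 rad (angle between canister's own z axis and vertical above 0.5 rad).
It fails at once if the can is dropped or banged down (over 70 N on the mat) (contact force between canister and mat above 70 N).
It fails at once if a bystander is shifted by more than 50 mm or tipped over (distance of any of amber, beaker, meter, reagent, probe_stand from where it was at the start of the episode above 0.05 m or angle between any of amber, beaker, meter, reagent, probe_stand's own z axis and vertical above 0.5 rad).
Of sample1, sample2, sample3, sample4 only 3 to 4 are there at a start; the rules pass over those that are not, and their reading is None.
Of reject1, reject2 only 1 to 2 are there at a start; the rules pass over those that are not, and their reading is None.
At some moment in a run one of sample1, sample2, sample3, sample4, reject1, reject2 may be knocked a few centimetres aside while the robot is not near it.
It also fails if it takes over 210 s, if anything falls off the work surface, if the arm or the gripper's body presses on something with over 40 N, if the wrist force passes 120 N, or if a joint passes its speed limit or range.

## Working session

There is one attempt and no reset: what is moved stays moved. The work goes in short steps, Python scripts to look and compute and a tool call to move; the robot and the scene stay as the last step left them, time stands still between calls to the robot, and variables do not carry over. Pictures are saved under pics/ and viewed, at most 14 in all, crops included, and the job is handed in when it is done.

Besides the shell and the picture viewer there is one more tool, called after "Emit:" by a JSON object that holds its "op" and its "data". apply_moves: Moves the arm, as the interface text tells. Its arguments: {"type":"object","properties":{"grip":{"type":"array","items":{"type":"number"}},"delta_pos":{"type":"array","items":{"type":"array","items":{"type":"number"}}},"twist":{"type":"array","items":{"type":"number"}},"force":{"type":"number"}},"required":["grip","delta_pos","twist"]}

```bash
mkdir -p pics
cat > h.py <<'E'
import numpy as np, cv2
from workcell import manip
from scipy.spatial.transform import Rotation as R
def cap(n):
    c=manip.capture(n); c['R']=R.from_rotvec(np.ravel(c['rvec'])).as_matrix(); c['t']=np.ravel(c['tvec']); return c
def save(c,name,crop=None,s=1):
    im=cv2.cvtColor(c['pixels'],cv2.COLOR_RGB2BGR)
    if crop: u0,v0,u1,v1=crop; im=im[v0:v1,u0:u1]
    if s!=1: im=cv2.resize(im,None,fx=s,fy=s,interpolation=cv2.INTER_CUBIC)
    cv2.imwrite('pics/'+name+'.png',im)
def slopes(c,uv):
    K=np.array([[c['fx'],0,c['cx']],[0,c['fy'],c['cy']],[0,0,1.]])
    return cv2.undistortPoints(np.float64(uv).reshape(-1,1,2),K,np.array([c['k1'],0,0,0.])).reshape(-1,2)
def onplane(c,uv,z):
    s=slopes(c,uv); d=np.c_[s,np.ones(len(s))]@c['R']; o=-c['R'].T@c['t']
    return o+d*((z-o[2])/d[:,2])[:,None]
def cloud(c):
    v,u=np.mgrid[0:480,0:640]; uv=np.c_[u.ravel(),v.ravel()]
    s=slopes(c,uv); z=c['z_map'].ravel()[:,None].astype(float)
    P=(np.c_[s,np.ones(len(s))]*z-c['t'])@c['R']; P[z[:,0]==0]=np.nan
    return P.reshape(480,640,3)
E
python3 - <<'E'
from h import *
s=manip.observe(); print(s)
for n in('top','side'):
    c=cap(n); save(c,n+'0'); print(n,c['fx'],c['k1'],-c['R'].T@c['t'],c['R'][2])
E
```

```text
{'time_s': 0.0, 'joint_pos': array([ 1.09749188,  0.61592819, -0.01261921,  1.42491509,  0.00813213,
        1.10337982, -0.04036014]), 'dq': array([ 0.00141328, -0.00020124,  0.00069905,  0.00110199, -0.00202789,
        0.00164731, -0.00211798]), 'joint_efforts': array([ 8.09387075e-05, -4.69211841e+01,  2.59215888e-01, -1.71034348e+01,
        9.95437265e-03,  9.61848797e-03, -4.16949462e-06]), 'tcp_pos': array([ 0.28052673, -0.58549963,  0.23012695]), 'eef_rot': array([ 9.75134862e-01,  2.21608522e-01, -3.17086039e-04, -1.25027248e-03]), 'wrist_force': array([ 0.48774104, -0.04673974, -0.8133359 ]), 'moment': array([ 0.04020602, -0.01628008,  0.00488257]), 'grasp_force': 0.0, 'grip_width': 1.0006019806641946}
top 604.2981483052325 0.07053286080568939 [ 0.41129313 -0.06563508  1.71346755] [ 0.09934418 -0.0104175  -0.9949986 ]
side 540.0576744695378 -0.11697745981004619 [-0.12922892  0.83358435  0.93093458] [ 0.49382623 -0.63722866 -0.5916716 ]
```

View pics/top0.png

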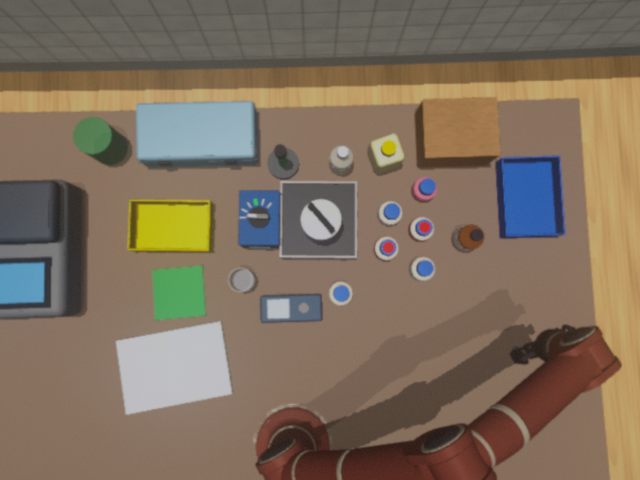

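View pics/side0.png

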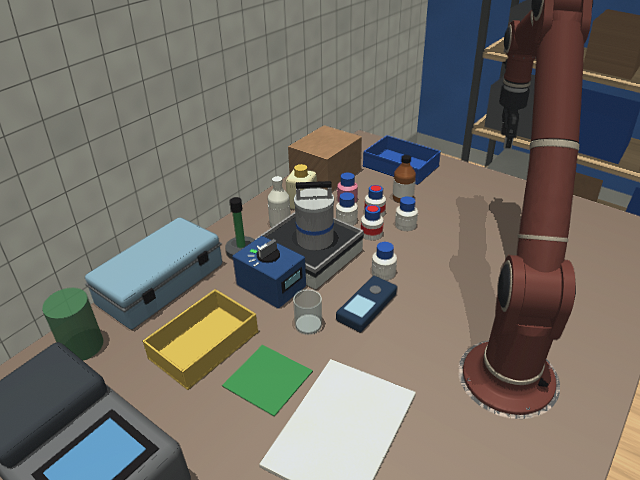

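Top view: the can with its black bar is at (320,218) on the shaker, and the dial at (258,215). The mat is at (178,292) and the bin at (170,226).

Possible samples:
- **Good, plain blue caps:** (390,213), (424,268), (341,293).
- **Rejects, red dots:** (422,229), (387,248).
- **Look-alikes, left alone:** pink (426,188), yellow (388,150), white reagent (342,158), amber (469,237), beaker (242,280).

The side view agrees: good at (346,203), (406,208), (384,256) and rejects at (375,195), (372,218).

```bash
cat >> h.py <<'E'
def blobs(c,lo,hi,amin,roi=None):
    h=cv2.cvtColor(c['pixels'],cv2.COLOR_RGB2HSV); m=cv2.inRange(h,np.array(lo),np.array(hi))
    if roi: k=np.zeros_like(m); k[roi[1]:roi[3],roi[0]:roi[2]]=255; m&=k
    cs,_=cv2.findContours(m,cv2.RETR_EXTERNAL,cv2.CHAIN_APPROX_NONE)
    return [q for q in cs if cv2.contourArea(q)>=amin], m
def tri(ca,ua,cb,ub):
    def ray(c,u):
        d=np.r_[slopes(c,[u])[0],1]@c['R']; return -c['R'].T@c['t'],d/np.linalg.norm(d)
    (a,da),(b,db)=ray(ca,ua),ray(cb,ub)
    s=np.linalg.lstsq(np.c_[da,-db],b-a,rcond=None)[0]; p,q=a+da*s[0],b+db*s[1]
    return (p+q)/2,np.linalg.norm(p-q)
E
python3 - <<'E'
from h import *
c=cap('top'); s=cap('side'); P=cloud(c); Q=cloud(s)
np.set_printoptions(precision=4,suppress=True)
def f(q): 
    (a,b),r=cv2.minEnclosingCircle(q); return a,b,r
for n,c_,PP in(('top',c,P),('side',s,Q)):
  roi=(310,160,460,310) if n=='top' else (330,165,425,285)
  for col,lo,hi in(('blue',(105,120,80),(125,255,255)),('red',(0,150,90),(6,255,255)),('red2',(174,150,90),(180,255,255))):
    for q in blobs(c_,lo,hi,25,roi)[0]:
        a,b,r=f(q); print(n,col,np.round([a,b,r],1),PP[int(b),int(a)], onplane(c_,[(a,b)],0.088)[0])
# dark/other structures
for nm,lo,hi,z,roi in(('mat',(50,120,60),(75,255,255),0.004,(130,250,220,340)),('bin',(22,150,60),(34,255,255),0.06,(110,180,230,270))):
    q=max(blobs(c,lo,hi,100,roi)[0],key=cv2.contourArea); r=cv2.minAreaRect(q); bp=cv2.boxPoints(r)
    W=onplane(c,bp,z); print(nm,r,'\n',W,W.mean(0),'depth',P[int(r[0][1]),int(r[0][0])],np.linalg.norm(np.diff(W,axis=0),axis=1))
# points by height band in cloud
z=P[...,2]
for nm,lo,hi,roi in(('bar',.215,.26,(280,180,360,260)),('lid',.18,.203,(280,180,360,260)),('rim',.066,.08,(275,175,362,264)),('box',.095,.104,(235,185,285,255)),('dialbar',.12,.15,(235,185,285,255)),('beaker',.07,.1,(220,255,262,300)),('meter',.02,.05,(255,285,327,330))):
    k=np.zeros(z.shape,bool);k[roi[1]:roi[3],roi[0]:roi[2]]=1;k&=(z>lo)&(z<hi); X=P[k]
    r=cv2.minAreaRect(np.float32(X[:,:2])); print(nm,len(X),np.nanmedian(X,0),r)
save(c,'crop1',(230,170,450,310),3.6); save(s,'crop2',(225,160,425,310),4)
E
```

```text
top blue [341.  293.    7.3] [ 0.4067 -0.1409  0.0894] [ 0.4067 -0.141   0.088 ]
top blue [424.7 267.8   7.4] [nan nan nan] [ 0.4677 -0.3678  0.088 ]
top blue [391.2 210.8   7.5] [ 0.6262 -0.2836  0.0914] [ 0.6244 -0.2846  0.088 ]
top blue [427.2 186.2   7.5] [ 0.6894 -0.3842  0.0892] [ 0.689  -0.3849  0.088 ]
top red [388.  247.    4.2] [ 0.5261 -0.2714  0.0913] [ 0.5264 -0.2718  0.088 ]
top red [424.4 226.9   4.1] [ 0.581  -0.3722  0.083 ] [ 0.578  -0.3723  0.088 ]
side blue [384.6 248.9   8.6] [ 0.4027 -0.1332  0.0885] [ 0.3998 -0.1316  0.088 ]
side blue [372.  210.9   7.7] [ 0.525  -0.2705  0.0838] [ 0.5194 -0.2612  0.088 ]
side blue [346.  201.5   5. ] [ 0.6142 -0.2706  0.0811] [ 0.6067 -0.2594  0.088 ]
side blue [407.2 202.2   7.5] [ 0.4632 -0.3619  0.0857] [ 0.4607 -0.3581  0.088 ]
side blue [346.5 195.5   6.7] [ 0.6287 -0.2917  0.0857] [ 0.6239 -0.2872  0.088 ]
side blue [375.3 190.6   7.2] [ 0.5716 -0.3613  0.0883] [ 0.5696 -0.3594  0.088 ]
side blue [347.  178.    7.2] [ 0.6818 -0.3749  0.0863] [ 0.68   -0.3722  0.088 ]
side blue [417.5 165.    6.5] [ 0.6128 -0.7166  0.0006
[... 1054 characters left out ...]
 [ 0.6102 -0.0853  0.0703] ((0.610763430595398, -0.0850408747792244), (0.20995722711086273, 0.21103297173976898), 87.89187622070312)
box 1469 [0.6123 0.0713 0.0997] ((0.6154959201812744, 0.07413244247436523), (0.11012166738510132, 0.1496734470129013), 88.59229278564453)
dialbar 109 [0.6146 0.0748 0.135 ] ((0.6158281564712524, 0.07298429310321808), (0.05293646454811096, 0.013045723550021648), 84.55311584472656)
beaker 103 [0.4504 0.1286 0.0841] ((0.45136499404907227, 0.12745118141174316), (0.06379547715187073, 0.06453734636306763), 15.15558910369873)
meter 1651 [ 0.3705 -0.0043  0.0324] ((0.3702660799026489, -0.003386490046977997), (0.16938067972660065, 0.0747741162776947), 89.86397552490234)
```

View pics/crop1.png

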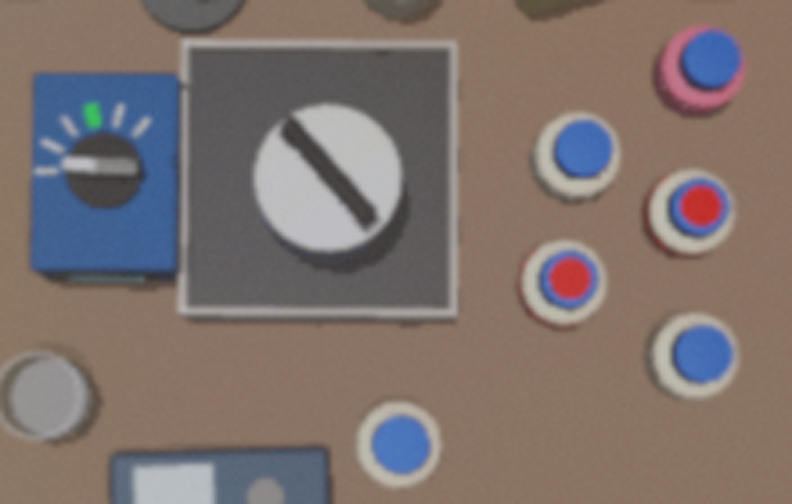

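View pics/crop2.png

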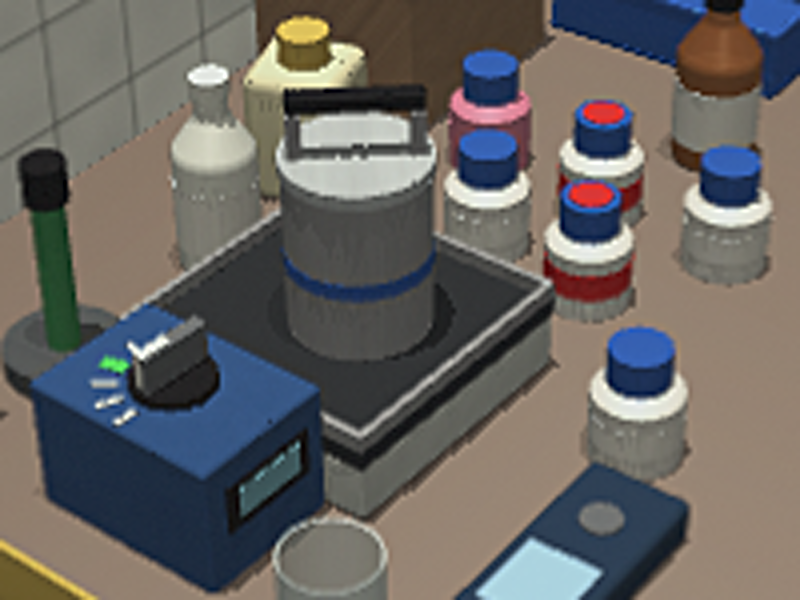

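The close crops confirm the choice. They show three plain blue-capped goods, two red-dot rejects and the pink decoy left out. The can bar runs about 39° from +x, with its top at z 0.237. The dial pointer sits near 0. All measured heights match the text. I'm moving above the can now.

Add to h.py:
```python
def plan(x,y,z,phi):
    s=manip.observe(); M=R.from_quat(s['eef_rot']).as_matrix(); p=s['tcp_pos']
    f=np.arctan2(M[1,0],M[0,0]); tw=-((phi-f+np.pi)%(2*np.pi)-np.pi); d=np.array([x,y,z])-p
    c_,s_=np.cos(phi),np.sin(phi)
    print('t',round(s['time_s'],2),'tcp',np.round(p,4),'phi',round(f,3),'tilt',round(float(np.arccos(-M[2,2])),4),'w',round(s['grip_width'],3),'gf',round(s['grasp_force'],1),'F',np.round(s['wrist_force'],1),'j',np.round(s['joint_pos'],2))
    print('   twist',round(tw,3),'then shift',np.round([c_*d[0]+s_*d[1],s_*d[0]-c_*d[1],-d[2]],4))
```

```text
(no output)
```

Emit:
{"op": "apply_moves", "data": {"grip": [0,0,0,0,0,0,0,0,0,0,0,0], "delta_pos": [[0,0,-0.035],[0,0,-0.035],[0.045,-0.015,0],[0.045,-0.015,0],[0.045,-0.015,0],[0.045,-0.015,0],[0.045,-0.015,0],[0.045,-0.015,0],[0.045,-0.015,0],[0.045,-0.015,0],[0.045,-0.015,0],[0,0,0]], "twist": [-0.117,-0.117,0,0,0,0,0,0,0,0,0,0], "force": 60}}

```text
time_s: 1.4
tcp_pos: [0.515, -0.2167, 0.3013]
eef_rot: [0.94, 0.341, 0.003, -0.003]
wrist_force: [0.5, 0.3, 0.1]
grip_width: 1.001
grasp_force: 0.0
```

```bash
python3 -c "
from h import *
plan(.5955,-.091,.30,.681)"
```

```text
t 1.4 tcp [ 0.515  -0.2167  0.3013] phi 0.696 tilt 0.0072 w 1.001 gf 0.0 F [0.5 0.3 0.1] j [ 0.48  0.41 -0.17  1.58  0.07  1.15 -0.58]
   twist 0.015 then shift [ 0.1417 -0.0469  0.0013]
```

Emit:
{"op": "apply_moves", "data": {"grip": [0,0,0,0,0,0,0,0], "delta_pos": [[0.035,-0.012,0],[0.035,-0.012,0],[0.035,-0.012,0],[0.03,-0.01,0],[0,0,0],[0,0,0],[0,0,0],[0,0,0]], "twist": [0,0,0,0,0,0,0,0]}}

```text
time_s: 2.2
tcp_pos: [0.5859, -0.1076, 0.3014]
eef_rot: [0.943, 0.332, -0.0, 0.0]
wrist_force: [0.0, 0.3, 0.2]
grip_width: 1.0
grasp_force: 0.0
```

```bash
python3 -c "
from h import *
plan(.5955,-.091,.212,.681)
c=cap('side');save(c,'s2',(220,80,420,290),2.8)"
```

```text
t 2.2 tcp [ 0.5859 -0.1076  0.3014] phi 0.678 tilt 0.0011 w 1.0 gf 0.0 F [0.  0.3 0.2] j [ 0.26  0.48 -0.18  1.48  0.09  1.2  -0.83]
   twist -0.003 then shift [ 0.0179 -0.0068  0.0894]
```

View pics/s2.png

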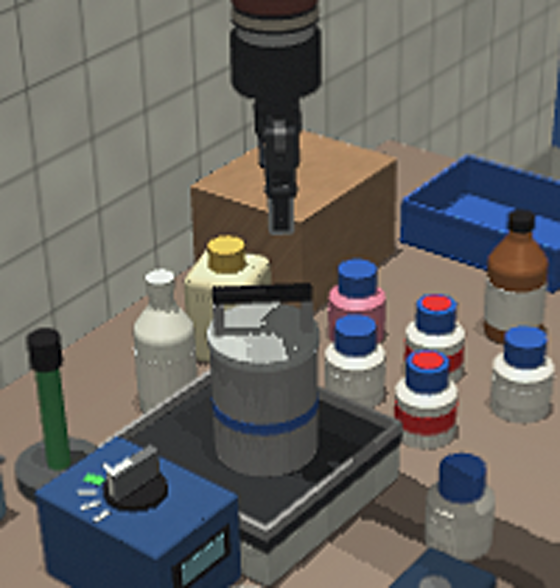

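The gripper hangs just above the bar, at crop (280,230) with the bar at (262,293), and its jaws straddle the bar's thin direction. Next: descend, close, check.

Emit:
{"op": "apply_moves", "data": {"grip": [0,0,0,0,0,0,0,0,0], "delta_pos": [[0.018,-0.007,0],[0,0,0.018],[0,0,0.018],[0,0,0.018],[0,0,0.018],[0,0,0.018],[0,0,0],[0,0,0],[0,0,0]], "twist": [0,0,0,0,0,0,0,0,0]}}

```text
time_s: 3.15
tcp_pos: [0.5969, -0.0893, 0.2127]
eef_rot: [0.943, 0.334, 0.001, 0.001]
wrist_force: [0.6, -0.0, 0.1]
grip_width: 0.998
grasp_force: 0.0
```

```bash
python3 -c "
from h import *
plan(.5955,-.091,.212,.681)"
```

```text
t 3.15 tcp [ 0.5969 -0.0893  0.2127] phi 0.68 tilt 0.0025 w 0.998 gf 0.0 F [ 0.6 -0.   0.1] j [ 0.22  0.56 -0.18  1.59  0.11  1.   -0.88]
   twist -0.001 then shift [-0.0022  0.0005  0.0007]
```

Emit:
{"op": "apply_moves", "data": {"grip": [0.4,0.8,1,1,1,1,1,1,1,1], "delta_pos": [[-0.002,0,0],[0,0,0],[0,0,0],[0,0,0],[0,0,0],[0,0,0],[0,0,0],[0,0,0],[0,0,0],[0,0,0]], "twist": [0,0,0,0,0,0,0,0,0,0]}}

```text
time_s: 4.15
tcp_pos: [0.5949, -0.0904, 0.2116]
eef_rot: [0.943, 0.334, 0.0, 0.0]
wrist_force: [1.9, -1.8, 1.1]
grip_width: 0.151
grasp_force: 60.1
```

Emit:
{"op": "apply_moves", "data": {"grip": [1,1,1,1,1,1], "delta_pos": [[0,0,-0.005],[0,0,-0.01],[0,0,-0.015],[0,0,0],[0,0,0],[0,0,0]], "twist": [0,0,0,0,0,0]}}

```text
time_s: 4.75
tcp_pos: [0.5936, -0.0898, 0.2403]
eef_rot: [0.943, 0.334, -0.001, -0.001]
wrist_force: [0.5, -0.9, -4.8]
grip_width: 0.151
grasp_force: 59.2
```

```bash
python3 -c "
from h import *
plan(.4224,.3097,.335,.681)"
```

```text
t 4.75 tcp [ 0.5936 -0.0898  0.2403] phi 0.681 tilt 0.0029 w 0.151 gf 59.2 F [ 0.5 -0.9 -4.8] j [ 0.22  0.53 -0.18  1.56  0.1   1.06 -0.87]
   twist 0.0 then shift [ 0.1185 -0.4182 -0.0947]
```

Emit:
{"op": "apply_moves", "data": {"grip": [1,1,1,1,1,1,1,1,1,1,1,1], "delta_pos": [[0,0,-0.012],[0,0,-0.02],[0,0,-0.02],[0,0,-0.02],[0,0,-0.015],[0,0,-0.008],[0.002,-0.007,0],[0.004,-0.013,0],[0.006,-0.02,0],[0.006,-0.02,0],[0.006,-0.02,0],[0.006,-0.02,0]], "twist": [0,0,0,0,0,0,0,0,0,0,0,0]}}

```text
time_s: 5.95
tcp_pos: [0.5531, 0.0089, 0.3351]
eef_rot: [0.942, 0.335, -0.001, -0.001]
wrist_force: [0.7, 0.1, -5.4]
grip_width: 0.15
grasp_force: 59.2
```

Emit:
{"op": "apply_moves", "data": {"grip": [1,1,1,1,1,1,1,1,1,1,1,1], "delta_pos": [[0.006,-0.022,0],[0.006,-0.022,0],[0.006,-0.022,0],[0.006,-0.022,0],[0.006,-0.022,0],[0.006,-0.022,0],[0.006,-0.022,0],[0.006,-0.022,0],[0.006,-0.022,0],[0.005,-0.018,0],[0.003,-0.012,0],[0.002,-0.006,0]], "twist": [0,0,0,0,0,0,0,0,0,0,0,0]}}

```text
time_s: 7.15
tcp_pos: [0.4555, 0.2302, 0.3358]
eef_rot: [0.942, 0.335, -0.001, -0.0]
wrist_force: [0.5, -0.2, -4.8]
grip_width: 0.157
grasp_force: 59.2
```

```bash
python3 -c "
from h import *
plan(.4224,.3097,.335,.681)"
```

```text
t 7.15 tcp [0.4555 0.2302 0.3358] phi 0.684 tilt 0.002 w 0.157 gf 59.2 F [ 0.5 -0.2 -4.8] j [-0.29  0.32 -0.3   1.64  0.1   1.2  -1.5 ]
   twist 0.003 then shift [ 0.0243 -0.0826  0.0008]
```

Emit:
{"op": "apply_moves", "data": {"grip": [1,1,1,1,1,1,1,1,1,1,1,1], "delta_pos": [[0.005,-0.016,0],[0.006,-0.02,0],[0.006,-0.02,0],[0.005,-0.016,0],[0.002,-0.009,0],[0,0,0.015],[0,0,0.025],[0,0,0.025],[0,0,0.025],[0,0,0.02],[0,0,0],[0,0,0]], "twist": [0,0,0,0,0,0,0,0,0,0,0,0]}}

```text
time_s: 8.35
tcp_pos: [0.4257, 0.3061, 0.2266]
eef_rot: [0.943, 0.333, 0.0, 0.0]
wrist_force: [0.6, 0.6, -4.1]
grip_width: 0.153
grasp_force: 59.3
```

```bash
python3 -c "
from h import *
plan(.4224,.3097,.157,.681)
c=cap('side');save(c,'s3',(140,240,400,450),2.8)"
```

```text
t 8.35 tcp [0.4257 0.3061 0.2266] phi 0.68 tilt 0.0005 w 0.153 gf 59.3 F [ 0.6  0.6 -4.1] j [-0.45  0.44 -0.31  1.79  0.16  0.94 -1.72]
   twist -0.001 then shift [-0.0003 -0.0048  0.0696]
```

View pics/s3.png

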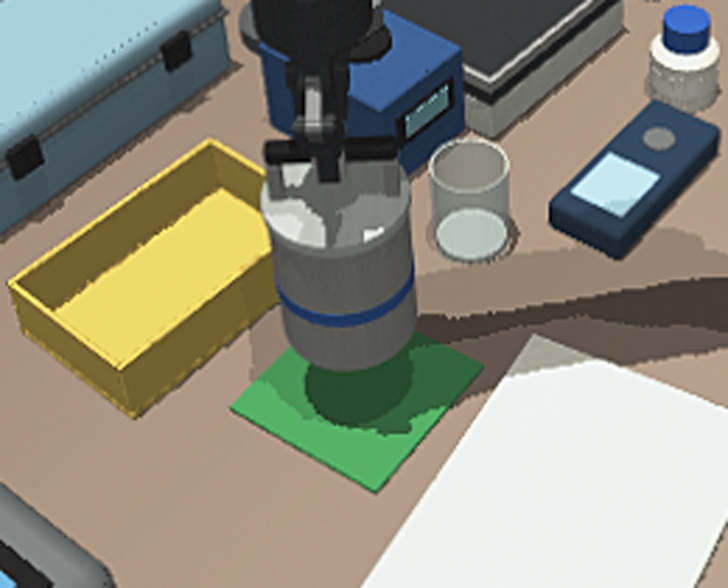

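The can hangs upright over the mat, its base at crop (350,360) and the mat centre near (360,405). I'm lowering it slowly.

Emit:
{"op": "apply_moves", "data": {"grip": [1,1,1,1,1,1,1,1,1,1,1], "delta_pos": [[0,-0.004,0.01],[0,0,0.015],[0,0,0.015],[0,0,0.012],[0,0,0.006],[0,0,0.003],[0,0,0.003],[0,0,0.002],[0,0,0.001],[0,0,0],[0,0,0]], "twist": [0,0,0,0,0,0,0,0,0,0,0]}}

```text
time_s: 9.5
tcp_pos: [0.4227, 0.3099, 0.1596]
eef_rot: [0.943, 0.334, 0.0, -0.0]
wrist_force: [-0.0, 0.4, -5.1]
grip_width: 0.155
grasp_force: 59.2
```

```bash
python3 -c "
from h import *
plan(.4224,.3097,.157,.681)"
```

```text
t 9.5 tcp [0.4227 0.3099 0.1596] phi 0.681 tilt 0.0006 w 0.155 gf 59.2 F [-0.   0.4 -5.1] j [-0.48  0.52 -0.29  1.87  0.2   0.78 -1.77]
   twist -0.0 then shift [-0.0003 -0.      0.0026]
```

Emit:
{"op": "apply_moves", "data": {"grip": [1,1,1,1,1,1], "delta_pos": [[0,0,0.001],[0,0,0.001],[0,0,0.001],[0,0,0.001],[0,0,0],[0,0,0]], "twist": [0,0,0,0,0,0]}}

```text
time_s: 10.1
tcp_pos: [0.4226, 0.3098, 0.1554]
eef_rot: [0.943, 0.334, 0.0, -0.0]
wrist_force: [0.1, -0.8, -3.4]
grip_width: 0.153
grasp_force: 59.4
```

Emit:
{"op": "apply_moves", "data": {"grip": [1,1,1,1], "delta_pos": [[0,0,0.001],[0,0,0.0005],[0,0,0],[0,0,0]], "twist": [0,0,0,0]}}

```text
time_s: 10.5
tcp_pos: [0.4232, 0.3096, 0.1553]
eef_rot: [0.943, 0.334, 0.001, 0.0]
wrist_force: [-1.1, -3.0, 5.2]
grip_width: 0.147
grasp_force: 60.7
```

Contact is made, so I open, then rise straight up.

Emit:
{"op": "apply_moves", "data": {"grip": [0.9,0.8,0.6,0.4,0.2,0,0,0], "delta_pos": [[0,0,0],[0,0,0],[0,0,0],[0,0,0],[0,0,0],[0,0,0],[0,0,0],[0,0,0]], "twist": [0,0,0,0,0,0,0,0]}}

```text
time_s: 11.3
tcp_pos: [0.4225, 0.3098, 0.1538]
eef_rot: [0.943, 0.334, -0.0, -0.0]
wrist_force: [-0.3, 0.1, -0.4]
grip_width: 1.0
grasp_force: 0.0
```

Emit:
{"op": "apply_moves", "data": {"grip": [0,0,0,0,0,0,0], "delta_pos": [[0,0,-0.02],[0,0,-0.03],[0,0,-0.03],[0,0,-0.03],[0,0,-0.02],[0,0,0],[0,0,0]], "twist": [0,0,0,0,0,0,0]}}

```text
time_s: 12.0
tcp_pos: [0.4223, 0.3095, 0.2835]
eef_rot: [0.943, 0.334, -0.0, 0.0]
wrist_force: [-0.0, 0.5, -0.1]
grip_width: 1.002
grasp_force: 0.0
```

```bash
cat >> h.py <<'E'
def bottles(c):
    "caps in the top view: centroid by filled blue+red blob, position on the cap plane, depth height"
    P=cloud(c); h=cv2.cvtColor(c['pixels'],cv2.COLOR_RGB2HSV)
    bl=cv2.inRange(h,np.array((105,120,80)),np.array((125,255,255))); rd=cv2.inRange(h,np.array((0,150,90)),np.array((6,255,255)))|cv2.inRange(h,np.array((174,150,90)),np.array((180,255,255)))
    m=cv2.morphologyEx(bl|rd,cv2.MORPH_CLOSE,np.ones((3,3)))
    for q in cv2.findContours(m,cv2.RETR_EXTERNAL,cv2.CHAIN_APPROX_NONE)[0]:
        A=cv2.contourArea(q)
        if 80<A<320:
            k=np.zeros_like(m); cv2.drawContours(k,[q],-1,255,-1); vv,uu=np.nonzero(k); u,v=uu.mean(),vv.mean()
            z=np.nanmedian(P[k>0][:,2]); w=onplane(c,[(u,v)],z)[0]
            print('red ' if (rd[k>0]>0).mean()>.2 else 'blue','px',round(u),round(v),'A',A,'pos',np.round(w,4),'r',round(np.hypot(w[0],w[1]),3),'az',round(np.arctan2(w[1],w[0]),2))
E
python3 - <<'E'
from h import *
plan(.4067,-.141,.25,0)
c=cap('top'); bottles(c); P=cloud(c); z=P[...,2]
k=np.zeros(z.shape,bool);k[240:340,120:240]=1
for lo,hi in((.125,.145),(.165,.19)):
    X=P[k&(z>lo)&(z<hi)]; 
    if len(X): print(len(X),np.median(X,0),cv2.minAreaRect(np.float32(X[:,:2])))
s=cap('side');save(s,'s4',(140,220,400,430),2.4)
E
```

```text
t 12.0 tcp [0.4223 0.3095 0.2835] phi 0.681 tilt 0.0002 w 1.002 gf 0.0 F [-0.   0.5 -0.1] j [-0.45  0.38 -0.33  1.7   0.14  1.08 -1.71]
   twist 0.681 then shift [-0.0156  0.4505  0.0335]
blue px 341 293 A 150.0 pos [ 0.4064 -0.1409  0.0877] r 0.43 az -0.33
blue px 425 268 A 149.0 pos [ 0.4674 -0.3676  0.0884] r 0.595 az -0.67
red  px 386 248 A 100.5 pos [ 0.5237 -0.2674  0.0884] r 0.588 az -0.47
red  px 423 228 A 114.5 pos [ 0.575  -0.3674  0.089 ] r 0.682 az -0.57
blue px 391 211 A 151.0 pos [ 0.6237 -0.2853  0.0876] r 0.686 az -0.43
blue px 427 186 A 152.5 pos [ 0.6893 -0.3846  0.0875] r 0.789 az -0.51
831 [0.41500661 0.29767099 0.13597456] ((0.41638121008872986, 0.3040415048599243), (0.08675853908061981, 0.10335648059844971), 45.00374221801758)
147 [0.41067559 0.2988647  0.18202343] ((0.4157586693763733, 0.30369138717651367), (0.07036255300045013, 0.015562382526695728), 39.8134651184082)
```

View pics/s4.png

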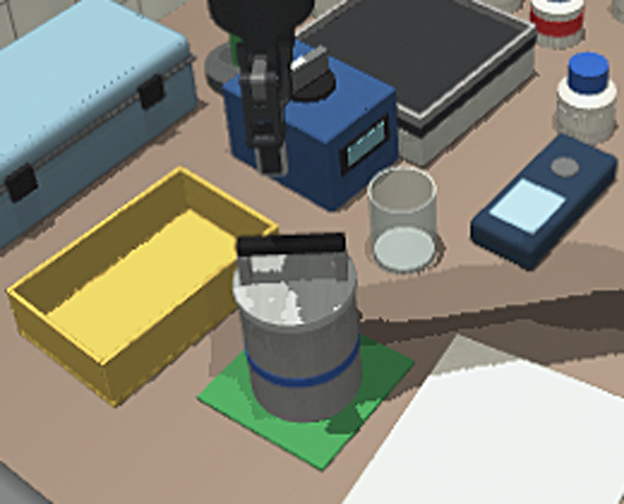

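The can stands upright, centred on the mat at crop (305,380), and the gripper is clear. Next is the good bottle at (0.406,-0.141). I'll close along x there because the meter is beside it in y.

Emit:
{"op": "apply_moves", "data": {"grip": [0,0,0,0,0,0,0,0,0,0,0,0], "delta_pos": [[0,0,0],[0,0,0],[0,0,0],[0,0,0],[0,0,0],[0,0,0],[0,0,0],[-0.04,0.015,0],[-0.04,0.015,0],[-0.04,0.015,0],[-0.04,0.015,0],[-0.04,0,0]], "twist": [-0.127,-0.127,-0.127,-0.127,-0.127,-0.127,-0.127,0,0,0,0,0]}}

```text
time_s: 13.3
tcp_pos: [0.4834, 0.1072, 0.2823]
eef_rot: [0.708, 0.706, -0.001, -0.001]
wrist_force: [0.1, 0.6, -0.6]
grip_width: 1.001
grasp_force: 0.0
```

Emit:
{"op": "apply_moves", "data": {"grip": [0,0,0,0,0,0,0,0,0], "delta_pos": [[-0.04,0,0],[-0.04,-0.01,0],[-0.04,-0.015,0],[-0.04,-0.015,0],[-0.04,-0.015,0],[-0.03,-0.01,0],[-0.02,-0.01,0],[0,0,0],[0,0,0]], "twist": [0,0,0,0,0,0,0,0,0]}}

```text
time_s: 14.2
tcp_pos: [0.4067, -0.1398, 0.283]
eef_rot: [0.708, 0.707, -0.0, -0.001]
wrist_force: [1.1, -0.0, 0.3]
grip_width: 0.998
grasp_force: 0.0
```

```bash
python3 -c "
from h import *
plan(.4065,-.141,.15,1.571)"
```

```text
t 14.2 tcp [ 0.4067 -0.1398  0.283 ] phi 1.569 tilt 0.002 w 0.998 gf 0.0 F [ 1.1 -0.   0.3] j [ 0.62  0.24 -0.42  1.92  0.11  1.    0.14]
   twist -0.002 then shift [-0.0012 -0.0002  0.133 ]
```

Emit:
{"op": "apply_moves", "data": {"grip": [0,0,0,0,0,0,0,0,0,0], "delta_pos": [[-0.001,0,0.03],[0,0,0.04],[0,0,0.04],[0,0,0.03],[0,0,0.03],[0,0,0.03],[0,0,0.02],[0,0,0.01],[0,0,0],[0,0,0]], "twist": [0,0,0,0,0,0,0,0,0,0]}}

```text
time_s: 15.2
tcp_pos: [0.4079, -0.1406, 0.0542]
eef_rot: [0.707, 0.707, 0.0, 0.0]
wrist_force: [0.3, -0.3, -0.3]
grip_width: 0.996
grasp_force: 0.0
```

```bash
python3 -c "
from h import *
plan(.4065,-.141,.026,1.571)"
```

```text
t 15.2 tcp [ 0.4079 -0.1406  0.0542] phi 1.571 tilt 0.0011 w 0.996 gf 0.0 F [ 0.3 -0.3 -0.3] j [ 0.45  0.6  -0.24  2.21  0.38  0.37 -0.11]
   twist 0.0 then shift [-0.0004 -0.0014  0.0282]
```

Emit:
{"op": "apply_moves", "data": {"grip": [0,0,0,0,0.3,0.6,1,1,1,1], "delta_pos": [[0,-0.001,0.014],[0,0,0.014],[0,0,0],[0,0,0],[0,0,0],[0,0,0],[0,0,0],[0,0,0],[0,0,0],[0,0,0]], "twist": [0,0,0,0,0,0,0,0,0,0], "force": 40}}

```text
time_s: 16.2
tcp_pos: [0.4068, -0.1414, 0.027]
eef_rot: [0.707, 0.707, 0.001, 0.001]
wrist_force: [-0.3, 0.1, 4.7]
grip_width: 0.736
grasp_force: 42.6
```

Emit:
{"op": "apply_moves", "data": {"grip": [1,1,1,1,1,1,1,1,1], "delta_pos": [[0,0,-0.01],[0,0,-0.02],[0,0,-0.025],[0,0,-0.025],[0,0,-0.025],[0,0,-0.025],[0,0,-0.015],[0,0,0],[0,0,0]], "twist": [0,0,0,0,0,0,0,0,0]}}

```text
time_s: 17.1
tcp_pos: [0.4054, -0.1412, 0.1709]
eef_rot: [0.708, 0.707, -0.0, -0.0]
wrist_force: [0.7, -0.5, -2.5]
grip_width: 0.731
grasp_force: 44.8
```

Run:
```python
from h import *
c,s=np.cos(-.033),np.sin(-.033)
f=lambda x,y:(0.6108+c*x-s*y,-.085+s*x+c*y)
print(f(0,-.055),f(-.048,.048),f(.048,.048))
plan(*f(0,-.055),.16,1.571)
```

```text
(np.float64(0.6089853294045634), np.float64(-0.13997005521763697)) (np.float64(0.5644098461478978), np.float64(-0.03544242110859035)) (np.float64(0.6603575788914097), np.float64(-0.03860984614789785))
t 17.1 tcp [ 0.4054 -0.1412  0.1709] phi 1.57 tilt 0.0004 w 0.731 gf 44.8 F [ 0.7 -0.5 -2.5] j [ 0.58  0.39 -0.4   2.1   0.23  0.7   0.03]
   twist -0.001 then shift [0.0012 0.2036 0.0109]
```

Emit:
{"op": "apply_moves", "data": {"grip": [1,1,1,1,1,1,1,1,1,1,1,1], "delta_pos": [[0,0.015,0],[0,0.03,0],[0,0.035,0],[0,0.035,0],[0,0.035,0],[0,0.03,0],[0,0.016,0],[0,0.007,0],[0,0,0.02],[0,0,0.03],[0,0,0],[0,0,0]], "twist": [0,0,0,0,0,0,0,0,0,0,0,0]}}

```text
time_s: 18.3
tcp_pos: [0.6078, -0.1414, 0.12]
eef_rot: [0.707, 0.707, -0.001, -0.001]
wrist_force: [-0.3, -0.8, -2.3]
grip_width: 0.74
grasp_force: 45.0
```

```bash
python3 -c "
from h import *
plan(.609,-.140,.087,1.571)"
```

```text
t 18.3 tcp [ 0.6078 -0.1414  0.12  ] phi 1.57 tilt 0.0033 w 0.74 gf 45.0 F [-0.3 -0.8 -2.3] j [ 0.4   0.72 -0.34  1.62  0.29  0.86 -0.06]
   twist -0.001 then shift [0.0014 0.0012 0.033 ]
```

Emit:
{"op": "apply_moves", "data": {"grip": [1,1,1,1,1,1,1], "delta_pos": [[0.001,0.001,0.015],[0,0,0.01],[0,0,0.005],[0,0,0.002],[0,0,0.001],[0,0,0],[0,0,0]], "twist": [0,0,0,0,0,0,0]}}

```text
time_s: 19.0
tcp_pos: [0.6104, -0.1404, 0.0882]
eef_rot: [0.707, 0.707, 0.0, 0.0]
wrist_force: [0.5, 0.6, -3.1]
grip_width: 0.737
grasp_force: 45.0
```

Emit:
{"op": "apply_moves", "data": {"grip": [1,1,1,0.25,0.2,0.1,0,0,0], "delta_pos": [[0,0,0.001],[0,0,0.001],[0,0,0],[0,0,0],[0,0,0],[0,0,0],[0,0,0],[0,0,0],[0,0,0]], "twist": [0,0,0,0,0,0,0,0,0]}}

```text
time_s: 19.9
tcp_pos: [0.6101, -0.1404, 0.0857]
eef_rot: [0.707, 0.707, 0.0, -0.0]
wrist_force: [0.2, -0.3, 0.5]
grip_width: 1.001
grasp_force: 0.0
```

Emit:
{"op": "apply_moves", "data": {"grip": [0,0,0,0,0,0,0,0], "delta_pos": [[0,0,-0.02],[0,0,-0.03],[0,0,-0.04],[0,0,-0.04],[0,0,-0.03],[0,0,-0.01],[0,0,0],[0,0,0]], "twist": [0,0,0,0,0,0,0,0]}}

```text
time_s: 20.7
tcp_pos: [0.6091, -0.1405, 0.2541]
eef_rot: [0.707, 0.707, -0.001, -0.001]
wrist_force: [0.5, -0.1, -0.7]
grip_width: 1.002
grasp_force: 0.0
```

```bash
sed -i 's/np.ones((3,3))/np.ones((5,5))/' h.py
python3 - <<'E'
from h import *
plan(.624,-.285,.25,0)
c=cap('top'); bottles(c); save(c,'t5',(120,130,500,340),2)
E
```

```text
t 20.7 tcp [ 0.6091 -0.1405  0.2541] phi 1.57 tilt 0.0032 w 1.002 gf 0.0 F [ 0.5 -0.1 -0.7] j [ 0.42  0.58 -0.39  1.46  0.23  1.15 -0.01]
   twist 1.57 then shift [0.0149 0.1445 0.0041]
red  px 299 469 A 180.0 pos [ 0.0558 -0.0265  0.4282] r 0.062 az -0.44
blue px 425 268 A 150.0 pos [ 0.4675 -0.3677  0.0876] r 0.595 az -0.67
red  px 386 248 A 107.5 pos [ 0.5246 -0.2669  0.0881] r 0.589 az -0.47
red  px 423 228 A 118.5 pos [ 0.5756 -0.3674  0.0882] r 0.683 az -0.57
blue px 392 211 A 152.0 pos [ 0.6238 -0.2853  0.0881] r 0.686 az -0.43
blue px 427 186 A 154.5 pos [ 0.6892 -0.3848  0.0877] r 0.789 az -0.51
```

View pics/t5.png

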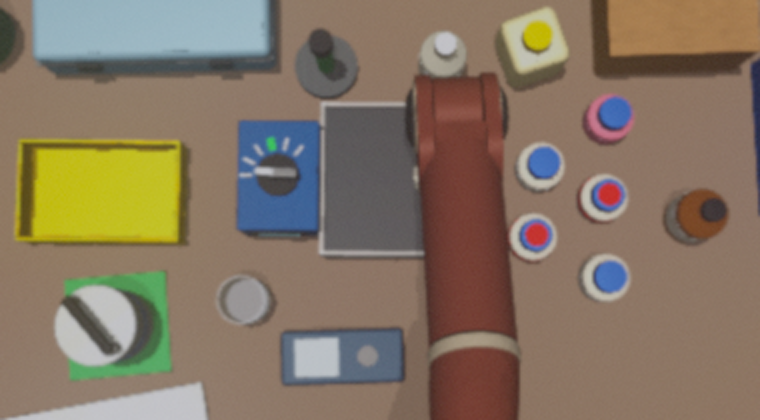

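The top view shows the can centred on the mat at crop (105,325). The remaining bottles are unmoved, and the first good one is hidden under the arm. Next is the good one at (0.624,-0.285), closing along y.

Emit:
{"op": "apply_moves", "data": {"grip": [0,0,0,0,0,0,0,0,0,0,0], "delta_pos": [[0,0,0],[0,0,0],[0,0,0],[0,0,0],[0,0,0],[0,0,0],[0,0,0],[0,0,0],[0,0,0],[0,0,0],[0,0,0]], "twist": [0.143,0.143,0.143,0.143,0.143,0.143,0.143,0.143,0.143,0.143,0.143]}}

```text
time_s: 21.85
tcp_pos: [0.609, -0.1403, 0.2534]
eef_rot: [1.0, -0.005, -0.002, -0.0]
wrist_force: [-0.3, -0.1, 0.7]
grip_width: 0.998
grasp_force: 0.0
```

Emit:
{"op": "apply_moves", "data": {"grip": [0,0,0,0,0,0,0], "delta_pos": [[0.003,0.03,0],[0.003,0.03,0],[0.003,0.03,0],[0.003,0.03,0],[0.003,0.025,0],[0,0,0],[0,0,0]], "twist": [0,0,0,0,0,0,0]}}

```text
time_s: 22.55
tcp_pos: [0.6237, -0.2854, 0.2534]
eef_rot: [1.0, -0.002, -0.002, -0.001]
wrist_force: [0.7, -0.0, 0.0]
grip_width: 0.997
grasp_force: 0.0
```

```bash
python3 -c "
from h import *
plan(.6242,-.2855,.026,0)"
```

```text
t 22.55 tcp [ 0.6237 -0.2854  0.2534] phi -0.004 tilt 0.0043 w 0.997 gf 0.0 F [ 0.7 -0.   0. ] j [ 0.38  0.66  0.03  1.27 -0.02  1.22 -1.16]
   twist -0.004 then shift [5.000e-04 1.000e-04 2.274e-01]
```

Emit:
{"op": "apply_moves", "data": {"grip": [0,0,0,0,0,0,0,0,0,0], "delta_pos": [[0,0,0.03],[0,0,0.04],[0,0,0.04],[0,0,0.04],[0,0,0.03],[0,0,0.025],[0,0,0.015],[0,0,0.007],[0,0,0],[0,0,0]], "twist": [0,0,0,0,0,0,0,0,0,0]}}

```text
time_s: 23.55
tcp_pos: [0.6257, -0.2855, 0.0301]
eef_rot: [1.0, -0.001, 0.001, 0.0]
wrist_force: [-0.5, -0.3, 0.1]
grip_width: 0.998
grasp_force: 0.0
```

Emit:
{"op": "apply_moves", "data": {"grip": [0.2,0.4,0.7,1,1,1,1], "delta_pos": [[0,0,0],[0,0,0],[0,0,0],[0,0,0],[0,0,0],[0,0,0],[0,0,0]], "twist": [0,0,0,0,0,0,0]}}

```text
time_s: 24.25
tcp_pos: [0.6258, -0.2863, 0.0308]
eef_rot: [1.0, -0.002, 0.002, 0.001]
wrist_force: [-0.2, 1.0, 5.4]
grip_width: 0.736
grasp_force: 44.8
```

Emit:
{"op": "apply_moves", "data": {"grip": [1,1,1,1,1,1,1,1,1], "delta_pos": [[0,0,-0.01],[0,0,-0.02],[0,0,-0.03],[0,0,-0.03],[0,0,-0.03],[0,0,-0.03],[0,0,-0.02],[0,0,0],[0,0,0]], "twist": [0,0,0,0,0,0,0,0,0]}}

```text
time_s: 25.15
tcp_pos: [0.6239, -0.285, 0.198]
eef_rot: [1.0, -0.002, -0.001, -0.0]
wrist_force: [-0.0, 0.1, -2.3]
grip_width: 0.735
grasp_force: 44.4
```

```bash
python3 -c "
from h import *
plan(.6604,-.0386,.19,0)"
```

```text
t 25.15 tcp [ 0.6239 -0.285   0.198 ] phi -0.003 tilt 0.0019 w 0.735 gf 44.4 F [-0.   0.1 -2.3] j [ 0.38  0.7   0.03  1.35 -0.02  1.09 -1.16]
   twist -0.003 then shift [ 0.0365 -0.2464  0.008 ]
```

Emit:
{"op": "apply_moves", "data": {"grip": [1,1,1,1,1,1,1,1,1,1,1], "delta_pos": [[0.003,-0.015,0],[0.005,-0.03,0],[0.005,-0.035,0],[0.005,-0.035,0],[0.005,-0.035,0],[0.005,-0.035,0],[0.005,-0.03,0],[0.003,-0.02,0],[0,-0.012,0],[0,0,0],[0,0,0]], "twist": [0,0,0,0,0,0,0,0,0,0,0]}}

```text
time_s: 26.25
tcp_pos: [0.6608, -0.0398, 0.1981]
eef_rot: [1.0, -0.002, -0.001, 0.001]
wrist_force: [0.5, -0.4, -2.5]
grip_width: 0.736
grasp_force: 44.5
```

Emit:
{"op": "apply_moves", "data": {"grip": [1,1,1,1,1,1,1,1], "delta_pos": [[0,0,0.02],[0,0,0.03],[0,0,0.025],[0,0,0.015],[0,0,0.01],[0,0,0.004],[0,0,0],[0,0,0]], "twist": [0,0,0,0,0,0,0,0]}}

```text
time_s: 27.05
tcp_pos: [0.6623, -0.0388, 0.096]
eef_rot: [1.0, -0.002, 0.001, 0.0]
wrist_force: [-0.1, 0.2, -2.0]
grip_width: 0.737
grasp_force: 44.5
```

```bash
python3 -c "
from h import *
plan(.6604,-.0386,.09,0)"
```

```text
t 27.05 tcp [ 0.6623 -0.0388  0.096 ] phi -0.003 tilt 0.0024 w 0.737 gf 44.5 F [-0.1  0.2 -2. ] j [ 0.01  0.77  0.03  1.53 -0.03  0.84 -1.53]
   twist -0.003 then shift [-0.0019 -0.0002  0.006 ]
```

Emit:
{"op": "apply_moves", "data": {"grip": [1,1,1,1,1,1], "delta_pos": [[-0.002,0.006,0.001],[0,0,0.002],[0,0,0.002],[0,0,0.001],[0,0,0],[0,0,0]], "twist": [0,0,0,0,0,0]}}

```text
time_s: 27.65
tcp_pos: [0.6594, -0.0456, 0.0908]
eef_rot: [1.0, -0.002, 0.0, 0.001]
wrist_force: [-2.4, -1.2, 5.9]
grip_width: 0.735
grasp_force: 45.3
```

Touched down. I'll open only partly because the control box is close, then rise.

Emit:
{"op": "apply_moves", "data": {"grip": [0.25,0.2,0.15,0.15,0.15], "delta_pos": [[0,0,0],[0,0,0],[0,0,0],[0,0,0],[0,0,0]], "twist": [0,0,0,0,0]}}

```text
time_s: 28.15
tcp_pos: [0.6594, -0.0443, 0.0887]
eef_rot: [1.0, -0.001, -0.0, -0.0]
wrist_force: [-0.3, 0.5, -0.5]
grip_width: 0.847
grasp_force: 0.0
```

Emit:
{"op": "apply_moves", "data": {"grip": [0.15,0.15,0.15,0,0,0,0], "delta_pos": [[0,0,-0.02],[0,0,-0.04],[0,0,-0.04],[0,0,-0.04],[0,0,-0.02],[0,0,0],[0,0,0]], "twist": [0,0,0,0,0,0,0]}}

```text
time_s: 28.85
tcp_pos: [0.659, -0.0445, 0.2483]
eef_rot: [1.0, -0.002, -0.0, -0.0]
wrist_force: [-0.0, 0.7, -0.4]
grip_width: 0.997
grasp_force: 0.0
```

Run:
```python
from h import *
plan(.4675,-.3677,.25,0)
c=cap('top'); bottles(c)
```

```text
t 28.85 tcp [ 0.659  -0.0445  0.2483] phi -0.003 tilt 0.0007 w 0.997 gf 0.0 F [-0.   0.7 -0.4] j [ 0.01  0.62  0.04  1.37 -0.02  1.16 -1.52]
   twist -0.003 then shift [-0.1915  0.3232 -0.0017]
red  px 287 462 A 222.5 pos [ 0.0673 -0.0032  0.421 ] r 0.067 az -0.05
blue px 425 268 A 149.0 pos [ 0.4674 -0.3677  0.088 ] r 0.595 az -0.67
red  px 386 248 A 103.0 pos [ 0.5238 -0.267   0.0891] r 0.588 az -0.47
red  px 423 228 A 118.5 pos [ 0.5755 -0.3674  0.0886] r 0.683 az -0.57
blue px 339 215 A 167.5 pos [ 0.6087 -0.1396  0.1475] r 0.625 az -0.23
blue px 427 186 A 152.5 pos [ 0.6893 -0.3846  0.0877] r 0.789 az -0.51
```

Emit:
{"op": "apply_moves", "data": {"grip": [0,0,0,0,0,0,0,0,0,0,0,0], "delta_pos": [[-0.012,0.02,0],[-0.02,0.035,0],[-0.02,0.035,0],[-0.02,0.035,0],[-0.02,0.035,0],[-0.02,0.035,0],[-0.02,0.035,0],[-0.02,0.035,0],[-0.02,0.035,0],[-0.02,0.023,0],[0,0,0],[0,0,0]], "twist": [0,0,0,0,0,0,0,0,0,0,0,0]}}

```text
time_s: 30.1
tcp_pos: [0.4654, -0.3667, 0.247]
eef_rot: [1.0, -0.002, -0.001, -0.001]
wrist_force: [0.9, 0.6, -0.1]
grip_width: 0.995
grasp_force: 0.0
```

```bash
python3 -c "
from h import *
plan(.4675,-.3677,.027,0)"
```

```text
t 30.1 tcp [ 0.4654 -0.3667  0.247 ] phi -0.005 tilt 0.0037 w 0.995 gf 0.0 F [ 0.9  0.6 -0.1] j [ 0.59  0.51  0.06  1.57 -0.03  1.06 -0.91]
   twist -0.005 then shift [0.0021 0.001  0.22  ]
```

Emit:
{"op": "apply_moves", "data": {"grip": [0,0,0,0,0,0,0,0,0,0], "delta_pos": [[0.002,0.001,0.03],[0,0,0.04],[0,0,0.04],[0,0,0.04],[0,0,0.03],[0,0,0.02],[0,0,0.015],[0,0,0.005],[0,0,0],[0,0,0]], "twist": [0,0,0,0,0,0,0,0,0,0]}}

```text
time_s: 31.1
tcp_pos: [0.4693, -0.3682, 0.0297]
eef_rot: [1.0, -0.001, 0.001, 0.0]
wrist_force: [-0.0, -0.0, -1.1]
grip_width: 1.002
grasp_force: 0.0
```

Emit:
{"op": "apply_moves", "data": {"grip": [0.2,0.4,0.7,1,1,1,1], "delta_pos": [[0,0,0],[0,0,0],[0,0,0],[0,0,0],[0,0,0],[0,0,0],[0,0,0]], "twist": [0,0,0,0,0,0,0]}}

```text
time_s: 31.8
tcp_pos: [0.4692, -0.369, 0.0304]
eef_rot: [1.0, -0.002, 0.001, 0.001]
wrist_force: [-0.0, -1.8, 5.5]
grip_width: 0.738
grasp_force: 44.6
```

Emit:
{"op": "apply_moves", "data": {"grip": [1,1,1,1,1,1,1,1,1], "delta_pos": [[0,0,-0.01],[0,0,-0.02],[0,0,-0.03],[0,0,-0.03],[0,0,-0.03],[0,0,-0.03],[0,0,-0.02],[0,0,0],[0,0,0]], "twist": [0,0,0,0,0,0,0,0,0]}}

```text
time_s: 32.7
tcp_pos: [0.4677, -0.3673, 0.1982]
eef_rot: [1.0, -0.002, -0.001, -0.001]
wrist_force: [-0.6, 0.5, -2.3]
grip_width: 0.735
grasp_force: 44.6
```

```bash
python3 -c "
from h import *
plan(.5635,-.043,.19,0)
bottles(cap('top'))"
```

```text
t 32.7 tcp [ 0.4677 -0.3673  0.1982] phi -0.003 tilt 0.0017 w 0.735 gf 44.6 F [-0.6  0.5 -2.3] j [ 0.59  0.56  0.06  1.63 -0.04  0.95 -0.91]
   twist -0.003 then shift [ 0.0958 -0.3243  0.0082]
red  px 303 472 A 202.5 pos [ 0.0512 -0.0366  0.4386] r 0.063 az -0.62
red  px 386 248 A 111.5 pos [ 0.5242 -0.2672  0.089 ] r 0.588 az -0.47
red  px 423 228 A 114.0 pos [ 0.5759 -0.3673  0.0882] r 0.683 az -0.57
blue px 339 215 A 161.0 pos [ 0.6088 -0.14    0.148 ] r 0.625 az -0.23
blue px 302 198 A 164.5 pos [ 0.6578 -0.044   0.1476] r 0.659 az -0.07
blue px 427 186 A 153.5 pos [ 0.6891 -0.3846  0.0883] r 0.789 az -0.51
```

Emit:
{"op": "apply_moves", "data": {"grip": [1,1,1,1,1,1,1,1,1,1,1,1], "delta_pos": [[0.005,-0.015,0],[0.009,-0.03,0],[0.01,-0.035,0],[0.01,-0.035,0],[0.01,-0.035,0],[0.01,-0.035,0],[0.01,-0.035,0],[0.01,-0.035,0],[0.01,-0.035,0],[0.007,-0.02,0],[0.005,-0.014,0],[0,0,0]], "twist": [0,0,0,0,0,0,0,0,0,0,0,0]}}

```text
time_s: 33.95
tcp_pos: [0.5654, -0.0405, 0.1978]
eef_rot: [1.0, 0.001, -0.001, -0.001]
wrist_force: [-0.1, -0.0, -2.4]
grip_width: 0.73
grasp_force: 44.6
```

Emit:
{"op": "apply_moves", "data": {"grip": [1,1,1,1,1,1,1,1], "delta_pos": [[0,0,0.02],[0,0,0.03],[0,0,0.025],[0,0,0.015],[0,0,0.01],[0,0,0.004],[0,0,0],[0,0,0]], "twist": [0,0,0,0,0,0,0,0]}}

```text
time_s: 34.75
tcp_pos: [0.566, -0.0447, 0.0956]
eef_rot: [1.0, -0.002, 0.001, 0.0]
wrist_force: [-0.0, 0.1, -2.2]
grip_width: 0.73
grasp_force: 44.6
```

```bash
python3 -c "
from h import *
plan(.5635,-.044,.09,0)"
```

```text
t 34.75 tcp [ 0.566  -0.0447  0.0956] phi -0.004 tilt 0.0017 w 0.73 gf 44.6 F [-0.   0.1 -2.2] j [ 0.02  0.65  0.03  1.81 -0.03  0.67 -1.5 ]
   twist -0.004 then shift [-0.0025 -0.0007  0.0056]
```

Emit:
{"op": "apply_moves", "data": {"grip": [1,1,1,1,1,1,0.25,0.2,0.15,0.15,0.15], "delta_pos": [[-0.002,0,0.001],[0,0,0.002],[0,0,0.001],[0,0,0.001],[0,0,0.0005],[0,0,0],[0,0,0],[0,0,0],[0,0,0],[0,0,0],[0,0,0]], "twist": [0,0,0,0,0,0,0,0,0,0,0]}}

```text
time_s: 35.85
tcp_pos: [0.5635, -0.0443, 0.0893]
eef_rot: [1.0, -0.002, 0.0, -0.0]
wrist_force: [0.2, 0.3, -0.2]
grip_width: 0.849
grasp_force: 0.0
```

Emit:
{"op": "apply_moves", "data": {"grip": [0.15,0.15,0.15,0,0,0,0], "delta_pos": [[0,0,-0.02],[0,0,-0.04],[0,0,-0.04],[0,0,-0.04],[0,0,-0.02],[0,0,0],[0,0,0]], "twist": [0,0,0,0,0,0,0]}}

```text
time_s: 36.55
tcp_pos: [0.5629, -0.0442, 0.2489]
eef_rot: [1.0, -0.002, -0.0, -0.0]
wrist_force: [-0.6, 0.3, -1.3]
grip_width: 0.995
grasp_force: 0.0
```

Run:
```python
from h import *
plan(.526,-.271,.25,0)
c=cap('top'); bottles(c)
for lo,hi in(((0,150,90),(6,255,255)),((174,150,90),(180,255,255))):
  for q in blobs(c,lo,hi,15,(300,150,470,320))[0]: print(cv2.minEnclosingCircle(q),onplane(c,[cv2.minEnclosingCircle(q)[0]],.088))
s=cap('side'); save(s,'s6',(225,160,425,310),4)
```

```text
t 36.55 tcp [ 0.5629 -0.0442  0.2489] phi -0.003 tilt 0.0006 w 0.995 gf 0.0 F [-0.6  0.3 -1.3] j [ 0.01  0.46  0.05  1.65 -0.02  1.03 -1.51]
   twist -0.003 then shift [-0.0369  0.2268 -0.0011]
red  px 386 248 A 108.0 pos [ 0.5245 -0.267   0.0885] r 0.589 az -0.47
red  px 423 228 A 118.5 pos [ 0.5755 -0.3673  0.089 ] r 0.683 az -0.57
blue px 339 215 A 165.0 pos [ 0.6084 -0.1396  0.1484] r 0.624 az -0.23
blue px 427 186 A 152.5 pos [ 0.6895 -0.3849  0.0871] r 0.79 az -0.51
((388.0, 247.0), 4.242740631103516) [[ 0.52635932 -0.27180732  0.088     ]]
((424.5, 226.875), 4.155292510986328) [[ 0.57806157 -0.37252899  0.088     ]]
```

View pics/s6.png

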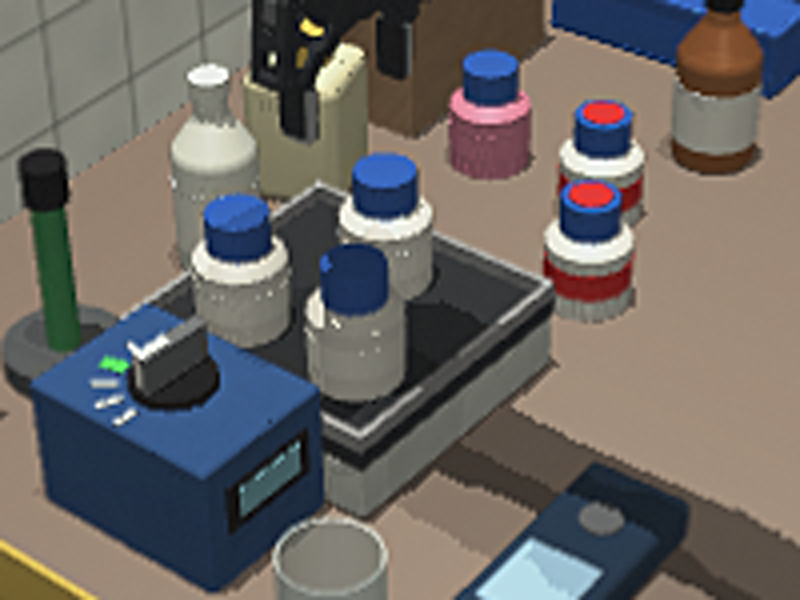

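All three goods stand upright on the platform, at crop (240,270), (355,320) and (385,225), with the rejects at (592,250) and (603,150). The reject at (0.526,-0.271) comes next.

Emit:
{"op": "apply_moves", "data": {"grip": [0,0,0,0,0,0,0,0,0,0], "delta_pos": [[-0.003,0.017,0],[-0.005,0.035,0],[-0.005,0.035,0],[-0.005,0.035,0],[-0.005,0.035,0],[-0.005,0.035,0],[-0.005,0.025,0],[-0.003,0.01,0],[0,0,0],[0,0,0]], "twist": [0,0,0,0,0,0,0,0,0,0]}}

```text
time_s: 37.65
tcp_pos: [0.5271, -0.269, 0.2485]
eef_rot: [1.0, -0.001, -0.0, -0.001]
wrist_force: [1.0, 0.1, -0.2]
grip_width: 0.997
grasp_force: 0.0
```

```bash
python3 -c "
from h import *
plan(.526,-.271,.027,0)"
```

```text
t 37.65 tcp [ 0.5271 -0.269   0.2485] phi -0.001 tilt 0.0027 w 0.997 gf 0.0 F [ 1.   0.1 -0.2] j [ 0.39  0.51  0.07  1.58 -0.04  1.06 -1.1 ]
   twist -0.001 then shift [-0.0011  0.002   0.2215]
```

Emit:
{"op": "apply_moves", "data": {"grip": [0,0,0,0,0,0,0,0,0,0], "delta_pos": [[-0.001,0.002,0.03],[0,0,0.04],[0,0,0.04],[0,0,0.04],[0,0,0.03],[0,0,0.02],[0,0,0.015],[0,0,0.006],[0,0,0],[0,0,0]], "twist": [0,0,0,0,0,0,0,0,0,0]}}

```text
time_s: 38.65
tcp_pos: [0.5267, -0.2731, 0.0293]
eef_rot: [1.0, -0.001, 0.001, 0.0]
wrist_force: [-0.4, 0.3, -0.0]
grip_width: 1.003
grasp_force: 0.0
```

Emit:
{"op": "apply_moves", "data": {"grip": [0.2,0.4,0.7,1,1,1,1], "delta_pos": [[0,0,0],[0,0,0],[0,0,0],[0,0,0],[0,0,0],[0,0,0],[0,0,0]], "twist": [0,0,0,0,0,0,0]}}

```text
time_s: 39.35
tcp_pos: [0.5265, -0.2734, 0.0297]
eef_rot: [1.0, -0.002, 0.001, 0.0]
wrist_force: [-0.4, 0.4, 6.5]
grip_width: 0.739
grasp_force: 44.4
```

Emit:
{"op": "apply_moves", "data": {"grip": [1,1,1,1,1,1,1,1,1,1], "delta_pos": [[0,0,-0.01],[0,0,-0.02],[0,0,-0.03],[0,0,-0.04],[0,0,-0.04],[0,0,-0.04],[0,0,-0.025],[0,0,-0.01],[0,0,0],[0,0,0]], "twist": [0,0,0,0,0,0,0,0,0,0]}}

```text
time_s: 40.35
tcp_pos: [0.5245, -0.2725, 0.2415]
eef_rot: [1.0, -0.002, -0.002, -0.001]
wrist_force: [-0.3, 0.9, -2.5]
grip_width: 0.736
grasp_force: 44.4
```

```bash
python3 -c "
from h import *
plan(.606,.367,.245,0)"
```

```text
t 40.35 tcp [ 0.5245 -0.2725  0.2415] phi -0.003 tilt 0.0038 w 0.736 gf 44.4 F [-0.3  0.9 -2.5] j [ 0.39  0.51  0.08  1.59 -0.04  1.05 -1.09]
   twist -0.003 then shift [ 0.0815 -0.6395 -0.0035]
```

Emit:
{"op": "apply_moves", "data": {"grip": [1,1,1,1,1,1,1,1,1,1,1,1], "delta_pos": [[0.002,-0.015,0],[0.004,-0.03,0],[0.005,-0.035,0],[0.005,-0.038,0],[0.005,-0.038,0],[0.005,-0.038,0],[0.005,-0.038,0],[0.005,-0.038,0],[0.005,-0.038,0],[0.005,-0.038,0],[0.005,-0.038,0],[0.005,-0.038,0]], "twist": [0,0,0,0,0,0,0,0,0,0,0,0]}}

```text
time_s: 41.55
tcp_pos: [0.5814, 0.1516, 0.2415]
eef_rot: [1.0, -0.001, -0.002, 0.0]
wrist_force: [1.1, 1.2, -3.0]
grip_width: 0.732
grasp_force: 44.5
```

Emit:
{"op": "apply_moves", "data": {"grip": [1,1,1,1,1,1,1,1,1], "delta_pos": [[0.005,-0.038,0],[0.005,-0.038,0],[0.005,-0.038,0],[0.005,-0.038,0],[0.004,-0.03,0],[0.003,-0.025,0],[0,-0.012,0],[0,0,0],[0,0,0]], "twist": [0,0,0,0,0,0,0,0,0]}}

```text
time_s: 42.45
tcp_pos: [0.6104, 0.3661, 0.2425]
eef_rot: [1.0, -0.002, -0.001, 0.001]
wrist_force: [0.4, -1.6, -2.1]
grip_width: 0.73
grasp_force: 44.6
```

```bash
python3 -c "
from h import *
plan(.606,.367,.045,0)"
```

```text
t 42.45 tcp [0.6104 0.3661 0.2425] phi -0.004 tilt 0.0029 w 0.73 gf 44.6 F [ 0.4 -1.6 -2.1] j [-0.59  0.72  0.03  1.19 -0.02  1.24 -2.13]
   twist -0.004 then shift [-0.0044 -0.0009  0.1975]
```

Emit:
{"op": "apply_moves", "data": {"grip": [1,1,1,1,1,1,1,1,1,1,1], "delta_pos": [[-0.004,0.003,0.02],[0,0,0.03],[0,0,0.035],[0,0,0.035],[0,0,0.03],[0,0,0.02],[0,0,0.015],[0,0,0.01],[0,0,0.007],[0,0,0],[0,0,0]], "twist": [0,0,0,0,0,0,0,0,0,0,0]}}

```text
time_s: 43.55
tcp_pos: [0.6073, 0.3649, 0.0424]
eef_rot: [1.0, -0.002, 0.001, -0.0]
wrist_force: [-0.3, -0.4, -1.5]
grip_width: 0.738
grasp_force: 44.6
```

Emit:
{"op": "apply_moves", "data": {"grip": [0.25,0.2,0.15,0.15,0.15], "delta_pos": [[0,0,0.001],[0,0,0],[0,0,0],[0,0,0],[0,0,0]], "twist": [0,0,0,0,0]}}

```text
time_s: 44.05
tcp_pos: [0.6068, 0.3647, 0.0407]
eef_rot: [1.0, -0.002, 0.0, -0.0]
wrist_force: [0.2, 1.0, 0.0]
grip_width: 0.853
grasp_force: 0.0
```

Emit:
{"op": "apply_moves", "data": {"grip": [0.15,0.15,0.15,0,0,0,0,0], "delta_pos": [[0,0,-0.02],[0,0,-0.04],[0,0,-0.04],[0,0,-0.04],[0,0,-0.04],[0,0,-0.03],[0,0,0],[0,0,0]], "twist": [0,0,0,0,0,0,0,0]}}

```text
time_s: 44.85
tcp_pos: [0.6068, 0.3646, 0.2512]
eef_rot: [1.0, -0.002, 0.001, -0.0]
wrist_force: [-0.3, 0.3, -0.4]
grip_width: 0.998
grasp_force: 0.0
```

```bash
cat >> h.py <<'E'
def reds(c):
  for q in blobs(c,(0,150,90),(6,255,255),15,(100,150,470,320))[0]: print('dot',np.round(onplane(c,[cv2.minEnclosingCircle(q)[0]],.088)[0],4))
E
python3 - <<'E'
from h import *
c=cap('top'); bottles(c); reds(c)
plan(.578,-.3715,.25,0)
E
```

```text
red  px 300 477 A 110.0 pos [ 0.0067 -0.0257  0.3121] r 0.027 az -1.32
blue px 302 235 A 158.0 pos [ 0.561  -0.0429  0.1474] r 0.563 az -0.08
red  px 423 228 A 119.5 pos [ 0.5755 -0.3673  0.0895] r 0.683 az -0.57
blue px 339 215 A 161.0 pos [ 0.6087 -0.14    0.1481] r 0.625 az -0.23
blue px 302 198 A 162.5 pos [ 0.6577 -0.0442  0.1477] r 0.659 az -0.07
blue px 427 186 A 150.5 pos [ 0.6894 -0.3848  0.087 ] r 0.789 az -0.51
dot [ 0.5782 -0.3725  0.088 ]
dot [0.609  0.3682 0.088 ]
t 44.9 tcp [0.6061 0.3643 0.2495] phi -0.003 tilt 0.0017 w 1.003 gf 0.0 F [-0.1  0.8 -0.9] j [-0.59  0.7   0.03  1.2  -0.02  1.24 -2.13]
   twist -0.003 then shift [-2.810e-02  7.358e-01 -5.000e-04]
```

Emit:
{"op": "apply_moves", "data": {"grip": [0,0,0,0,0,0,0,0,0,0,0,0], "delta_pos": [[0,0.02,0],[-0.002,0.04,0],[-0.002,0.04,0],[-0.002,0.045,0],[-0.002,0.045,0],[-0.002,0.045,0],[-0.002,0.045,0],[-0.002,0.045,0],[-0.002,0.045,0],[-0.002,0.045,0],[-0.002,0.045,0],[-0.002,0.045,0]], "twist": [0,0,0,0,0,0,0,0,0,0,0,0]}}

```text
time_s: 46.1
tcp_pos: [0.5817, -0.1418, 0.2484]
eef_rot: [1.0, -0.002, -0.002, -0.0]
wrist_force: [0.8, -0.1, 0.9]
grip_width: 1.004
grasp_force: 0.0
```

Emit:
{"op": "apply_moves", "data": {"grip": [0,0,0,0,0,0,0,0,0], "delta_pos": [[-0.002,0.045,0],[-0.002,0.045,0],[-0.002,0.045,0],[0,0.04,0],[0,0.03,0],[0,0.02,0],[0,0.006,0],[0,0,0],[0,0,0]], "twist": [0,0,0,0,0,0,0,0,0]}}

```text
time_s: 47.0
tcp_pos: [0.5768, -0.3691, 0.2495]
eef_rot: [1.0, -0.0, -0.0, -0.001]
wrist_force: [0.4, 0.2, 0.2]
grip_width: 1.003
grasp_force: 0.0
```

```bash
python3 -c "
from h import *
plan(.578,-.3715,.027,0)"
```

```text
t 47.0 tcp [ 0.5768 -0.3691  0.2495] phi -0.001 tilt 0.0028 w 1.003 gf 0.0 F [0.4 0.2 0.2] j [ 0.5   0.66  0.07  1.28 -0.05  1.2  -1.  ]
   twist -0.001 then shift [0.0012 0.0024 0.2225]
```

Emit:
{"op": "apply_moves", "data": {"grip": [0,0,0,0,0,0,0,0,0,0], "delta_pos": [[0.001,0.002,0.03],[0,0,0.04],[0,0,0.04],[0,0,0.04],[0,0,0.03],[0,0,0.02],[0,0,0.015],[0,0,0.007],[0,0,0],[0,0,0]], "twist": [0,0,0,0,0,0,0,0,0,0]}}

```text
time_s: 48.0
tcp_pos: [0.5783, -0.3735, 0.0296]
eef_rot: [1.0, -0.001, 0.001, 0.001]
wrist_force: [-0.2, 0.0, -0.3]
grip_width: 1.0
grasp_force: 0.0
```

Emit:
{"op": "apply_moves", "data": {"grip": [0.2,0.4,0.7,1,1,1,1], "delta_pos": [[0,0,0],[0,0,0],[0,0,0],[0,0,0],[0,0,0],[0,0,0],[0,0,0]], "twist": [0,0,0,0,0,0,0]}}

```text
time_s: 48.7
tcp_pos: [0.5783, -0.3739, 0.03]
eef_rot: [1.0, -0.002, 0.001, 0.001]
wrist_force: [-1.1, 0.3, 5.5]
grip_width: 0.737
grasp_force: 44.8
```

Emit:
{"op": "apply_moves", "data": {"grip": [1,1,1,1,1,1,1,1,1,1], "delta_pos": [[0,0,-0.01],[0,0,-0.02],[0,0,-0.03],[0,0,-0.04],[0,0,-0.04],[0,0,-0.04],[0,0,-0.025],[0,0,-0.01],[0,0,0],[0,0,0]], "twist": [0,0,0,0,0,0,0,0,0,0]}}

```text
time_s: 49.7
tcp_pos: [0.5763, -0.3726, 0.241]
eef_rot: [1.0, -0.002, -0.002, -0.001]
wrist_force: [0.5, -0.5, -3.4]
grip_width: 0.734
grasp_force: 44.4
```

```bash
python3 -c "
from h import *
plan(.606,.272,.245,0)"
```

```text
t 49.7 tcp [ 0.5763 -0.3726  0.241 ] phi -0.003 tilt 0.0044 w 0.734 gf 44.4 F [ 0.5 -0.5 -3.4] j [ 0.51  0.67  0.07  1.29 -0.05  1.19 -1.  ]
   twist -0.003 then shift [ 0.0297 -0.6446 -0.004 ]
```

Emit:
{"op": "apply_moves", "data": {"grip": [1,1,1,1,1,1,1,1,1,1,1,1], "delta_pos": [[0.001,-0.015,0],[0.002,-0.03,0],[0.002,-0.035,0],[0.002,-0.038,0],[0.002,-0.038,0],[0.002,-0.038,0],[0.002,-0.038,0],[0.002,-0.038,0],[0.002,-0.038,0],[0.002,-0.038,0],[0.002,-0.038,0],[0.002,-0.038,0]], "twist": [0,0,0,0,0,0,0,0,0,0,0,0]}}

```text
time_s: 50.9
tcp_pos: [0.6001, 0.0515, 0.2417]
eef_rot: [1.0, -0.001, -0.002, -0.0]
wrist_force: [0.8, 1.2, -2.5]
grip_width: 0.735
grasp_force: 44.5
```

Emit:
{"op": "apply_moves", "data": {"grip": [1,1,1,1,1,1,1,1,1,1], "delta_pos": [[0.002,-0.038,0],[0.002,-0.038,0],[0.002,-0.038,0],[0.001,-0.038,0],[0,-0.03,0],[0,-0.025,0],[0,-0.01,0],[0,0,0],[0,0,0],[0,0,0]], "twist": [0,0,0,0,0,0,0,0,0,0]}}

```text
time_s: 51.9
tcp_pos: [0.6099, 0.2627, 0.2432]
eef_rot: [1.0, -0.003, 0.0, 0.001]
wrist_force: [-0.8, 0.1, -3.0]
grip_width: 0.735
grasp_force: 44.5
```

```bash
python3 -c "
from h import *
plan(.606,.269,.041,0)
c=cap('top'); reds(c)"
```

```text
t 51.9 tcp [0.6099 0.2627 0.2432] phi -0.007 tilt 0.0021 w 0.735 gf 44.5 F [-0.8  0.1 -3. ] j [-0.46  0.63  0.04  1.36 -0.02  1.15 -2.  ]
   twist -0.007 then shift [-0.0039 -0.0063  0.2022]
```

Emit:
{"op": "apply_moves", "data": {"grip": [1,1,1,1,1,1,1,1,1,1,1], "delta_pos": [[-0.004,-0.006,0.02],[0,0,0.03],[0,0,0.035],[0,0,0.035],[0,0,0.03],[0,0,0.02],[0,0,0.015],[0,0,0.01],[0,0,0.007],[0,0,0],[0,0,0]], "twist": [0,0,0,0,0,0,0,0,0,0,0]}}

```text
time_s: 53.05
tcp_pos: [0.6061, 0.2719, 0.0423]
eef_rot: [1.0, -0.002, 0.001, -0.0]
wrist_force: [-0.2, 0.1, -1.9]
grip_width: 0.735
grasp_force: 44.5
```

Emit:
{"op": "apply_moves", "data": {"grip": [0.25,0.2,0.18,0.18,0.18], "delta_pos": [[0,0,0.001],[0,0,0],[0,0,0],[0,0,0],[0,0,0]], "twist": [0,0,0,0,0]}}

```text
time_s: 53.55
tcp_pos: [0.6055, 0.2717, 0.0406]
eef_rot: [1.0, -0.002, 0.0, -0.0]
wrist_force: [0.8, -0.7, -1.5]
grip_width: 0.818
grasp_force: 0.0
```

Emit:
{"op": "apply_moves", "data": {"grip": [0.18,0.18,0.18,0.18,0.18,0.18,0.18,0.18], "delta_pos": [[0,0,-0.02],[0,0,-0.04],[0,0,-0.04],[0,0,-0.04],[0,0,-0.04],[0,0,-0.03],[0,0,0],[0,0,0]], "twist": [0,0,0,0,0,0,0,0]}}

```text
time_s: 54.35
tcp_pos: [0.6054, 0.2716, 0.2511]
eef_rot: [1.0, -0.002, 0.001, -0.0]
wrist_force: [-1.2, -0.7, -0.5]
grip_width: 0.821
grasp_force: 0.0
```

Run:
```python
from h import *
c=cap('top'); bottles(c); reds(c)
P=cloud(c); z=P[...,2]; k=np.zeros(z.shape,bool);k[185:255,235:285]=1
X=P[k&(z>.12)&(z<.15)]; r=cv2.minAreaRect(np.float32(X[:,:2])) if len(X) else None; print('dial',len(X),r)
plan(.6155,.0736,.2,0)
s=cap('side'); save(s,'s7',(140,200,400,395),3)
```

```text
blue px 248 437 A 179.5 pos [0.1474 0.0615 0.5483] r 0.16 az 0.4
blue px 302 235 A 158.0 pos [ 0.5609 -0.0429  0.1481] r 0.563 az -0.08
red  px 141 240 A 284.0 pos [0.5129 0.2361 0.6397] r 0.565 az 0.43
blue px 339 215 A 161.0 pos [ 0.6088 -0.14    0.1478] r 0.625 az -0.23
blue px 302 198 A 161.5 pos [ 0.6577 -0.0441  0.1479] r 0.659 az -0.07
blue px 427 186 A 150.5 pos [ 0.6893 -0.3847  0.0876] r 0.789 az -0.51
dot [0.6376 0.2487 0.088 ]
dial 106 ((0.6156772971153259, 0.07295786589384079), (0.052397020161151886, 0.012513935565948486), 84.69270324707031)
t 54.4 tcp [0.6047 0.2713 0.2496] phi -0.003 tilt 0.0016 w 0.825 gf 0.0 F [-0.5 -0.3  1. ] j [-0.48  0.62  0.04  1.35 -0.02  1.17 -2.01]
   twist -0.003 then shift [0.0108 0.1977 0.0496]
```

View pics/s7.png

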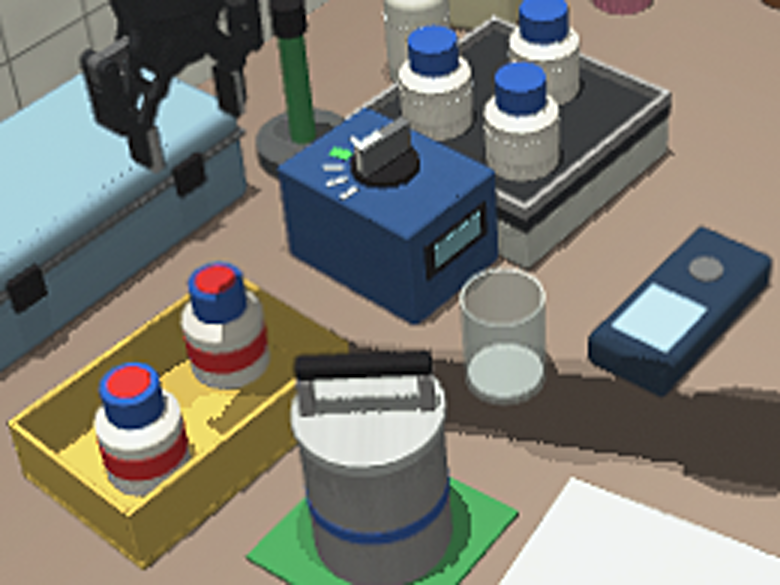

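The side view shows both rejects standing in the bin at crop (130,425) and (225,325), three goods on the platform, and the can upright on the mat. Now the dial.

Emit:
{"op": "apply_moves", "data": {"grip": [0,0,0,0,0,0,0,0,0,0,0,0], "delta_pos": [[0.001,0.02,0],[0.002,0.035,0],[0.002,0.04,0],[0.002,0.04,0],[0.002,0.035,0],[0.001,0.02,0],[0,0.008,0],[0,0,0],[0,0,0],[0,0,0],[0,0,0],[0,0,0]], "twist": [0,0,0,0,0,0,0,-0.147,-0.147,-0.147,-0.147,-0.147]}}

```text
time_s: 55.65
tcp_pos: [0.6141, 0.0741, 0.2496]
eef_rot: [0.932, 0.361, -0.001, -0.0]
wrist_force: [-0.4, 0.8, -0.1]
grip_width: 1.001
grasp_force: 0.0
```

Emit:
{"op": "apply_moves", "data": {"grip": [0,0,0,0,0,0,0], "delta_pos": [[0,0,0],[0,0,0],[0,0,0],[0,0,0],[0,0,0],[0,0,0],[0,0,0]], "twist": [-0.147,-0.147,-0.147,-0.147,-0.147,0,0]}}

```text
time_s: 56.35
tcp_pos: [0.6144, 0.0737, 0.2498]
eef_rot: [0.744, 0.669, -0.0, -0.0]
wrist_force: [0.8, 0.2, -0.4]
grip_width: 1.0
grasp_force: 0.0
```

```bash
python3 -c "
from h import *
plan(.6156,.0735,.112,1.478)
c=cap('side');
import numpy as np
"
```

```text
t 56.35 tcp [0.6144 0.0737 0.2498] phi 1.464 tilt 0.0012 w 1.0 gf 0.0 F [ 0.8  0.2 -0.4] j [ 0.05  0.57 -0.34  1.49  0.2   1.12 -0.44]
   twist -0.014 then shift [-1.000e-04  1.200e-03  1.378e-01]
```

Emit:
{"op": "apply_moves", "data": {"grip": [0,0,0,0,0,0,0,0], "delta_pos": [[0,0.001,0.02],[0,0,0.03],[0,0,0.03],[0,0,0.03],[0,0,0.015],[0,0,0.008],[0,0,0],[0,0,0]], "twist": [-0.014,0,0,0,0,0,0,0], "force": 30}}

```text
time_s: 57.2
tcp_pos: [0.6165, 0.0738, 0.1182]
eef_rot: [0.738, 0.674, 0.001, 0.0]
wrist_force: [0.9, 0.3, 0.5]
grip_width: 1.004
grasp_force: 0.0
```

```bash
python3 -c "
from h import *
plan(.6156,.0735,.113,1.478)"
```

```text
t 57.2 tcp [0.6165 0.0738 0.1182] phi 1.48 tilt 0.0018 w 1.004 gf 0.0 F [0.9 0.3 0.5] j [ 0.03  0.71 -0.31  1.63  0.27  0.84 -0.48]
   twist 0.002 then shift [-0.0004 -0.0008  0.0052]
```

Emit:
{"op": "apply_moves", "data": {"grip": [0,0,0.5,0.8,1,1,1,1,1,1], "delta_pos": [[0,0,0.004],[0,0,0],[0,0,0],[0,0,0],[0,0,0],[0,0,0],[0,0,0],[0,0,0],[0,0,0],[0,0,0]], "twist": [0,0,0,0,0,0,0,0,0,0]}}

```text
time_s: 58.2
tcp_pos: [0.6162, 0.0734, 0.1135]
eef_rot: [0.738, 0.675, 0.0, 0.0]
wrist_force: [1.4, 0.0, 0.8]
grip_width: 0.136
grasp_force: 33.6
```

```bash
python3 -c "
from h import *
plan(.6156,.0735,.113,1.478-1.29)"
```

```text
t 58.2 tcp [0.6162 0.0734 0.1135] phi 1.481 tilt 0.001 w 0.136 gf 33.6 F [1.4 0.  0.8] j [ 0.03  0.71 -0.3   1.64  0.27  0.83 -0.48]
   twist 1.293 then shift [-0.0006 -0.0002  0.0005]
```

Emit:
{"op": "apply_moves", "data": {"grip": [1,1,1,1,1,1,1,1,1,1,1,1], "delta_pos": [[0,0,0],[0,0,0],[0,0,0],[0,0,0],[0,0,0],[0,0,0],[0,0,0],[0,0,0],[0,0,0],[0,0,0],[0,0,0],[0,0,0]], "twist": [0.08,0.13,0.13,0.13,0.13,0.13,0.13,0.13,0.13,0.11,0.06,0]}}

```text
time_s: 59.4
tcp_pos: [0.6169, 0.0728, 0.1135]
eef_rot: [0.995, 0.095, 0.001, 0.001]
wrist_force: [3.3, -1.2, -0.5]
grip_width: 0.129
grasp_force: 33.4
```

Emit:
{"op": "apply_moves", "data": {"grip": [1,1,1], "delta_pos": [[0,0,0],[0,0,0],[0,0,0]], "twist": [0,0,0]}}

```text
time_s: 59.7
tcp_pos: [0.6169, 0.0728, 0.1135]
eef_rot: [0.995, 0.095, 0.001, 0.0]
wrist_force: [5.1, -2.4, -1.7]
grip_width: 0.133
grasp_force: 33.2
```

```bash
python3 -c "
from h import *
plan(.6156,.0735,.113,.188)"
```

```text
t 59.7 tcp [0.6169 0.0728 0.1135] phi 0.191 tilt 0.0026 w 0.133 gf 33.2 F [ 5.1 -2.4 -1.7] j [-0.19  0.7   0.06  1.65 -0.05  0.8  -1.49]
   twist 0.003 then shift [-0.0012 -0.0009  0.0005]
```

Now release, rise, and look again from a clear distance.

Emit:
{"op": "apply_moves", "data": {"grip": [0.85,0.7,0.5,0.2,0,0,0], "delta_pos": [[0,0,0],[0,0,0],[0,0,0],[0,0,0],[0,0,0],[0,0,0],[0,0,0]], "twist": [0,0,0,0,0,0,0]}}

```text
time_s: 60.4
tcp_pos: [0.6156, 0.0736, 0.1133]
eef_rot: [0.995, 0.095, -0.0, -0.0]
wrist_force: [-0.2, 0.6, -0.6]
grip_width: 0.998
grasp_force: 0.0
```

Emit:
{"op": "apply_moves", "data": {"grip": [0,0,0,0,0,0,0,0,0,0,0,0], "delta_pos": [[0,0,-0.02],[0,0,-0.04],[0,0,-0.04],[0,0,-0.04],[0,0,-0.03],[0,-0.03,0],[0,-0.04,0],[0,-0.04,0],[0,-0.04,0],[0,-0.03,0],[0,0,0],[0,0,0]], "twist": [0,0,0,0,0,0,0,0,0,0,0,0]}}

```text
time_s: 61.6
tcp_pos: [0.5813, 0.2505, 0.2831]
eef_rot: [0.995, 0.096, -0.0, 0.0]
wrist_force: [-0.4, -0.4, 0.7]
grip_width: 1.003
grasp_force: 0.0
```

Run:
```python
from h import *
c=cap('top'); bottles(c); reds(c)
P=cloud(c); z=P[...,2]; k=np.zeros(z.shape,bool);k[185:255,235:285]=1
X=P[k&(z>.12)&(z<.15)]; r=cv2.minAreaRect(np.float32(X[:,:2])) if len(X) else None; print('dial',len(X),r)
s=cap('side')
a=np.vstack([c['pixels'][140:340,120:480], np.zeros((10,360,3),np.uint8)])
im=np.hstack([cv2.resize(c['pixels'][150:330,120:370],None,fx=1.6,fy=1.6),cv2.resize(s['pixels'][160:400,140:430],(348,288))])
cv2.imwrite('pics/f8.png',cv2.cvtColor(im,cv2.COLOR_RGB2BGR))
```

```text
red  px 272 472 A 150.0 pos [0.0522 0.0273 0.4331] r 0.059 az 0.48
blue px 302 235 A 158.0 pos [ 0.5609 -0.0429  0.1481] r 0.563 az -0.08
red  px 145 244 A 316.0 pos [0.5038 0.2218 0.6625] r 0.55 az 0.41
blue px 339 215 A 161.0 pos [ 0.6088 -0.14    0.1479] r 0.625 az -0.23
blue px 302 198 A 162.5 pos [ 0.6577 -0.0442  0.1477] r 0.659 az -0.07
blue px 427 186 A 151.5 pos [ 0.6891 -0.3846  0.0878] r 0.789 az -0.51
dial 100 ((0.6155115962028503, 0.0732516422867775), (0.05411214008927345, 0.012382270768284798), 10.293852806091309)
```

View pics/f8.png

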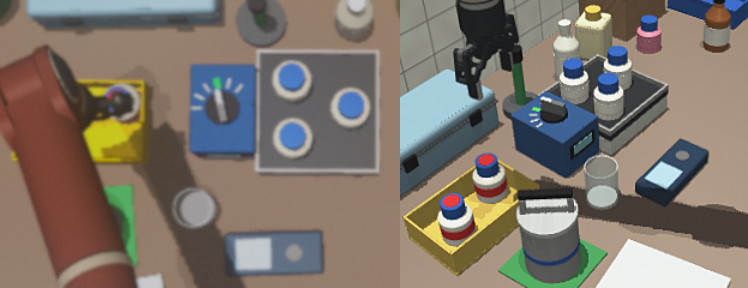

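The final view shows the dial pointer on the green mark at (217,90), about 1.36 rad by measurement. The three goods are on the platform, both rejects are in the bin, the can is on the mat and the robot touches nothing. I'm handing in.

```bash
python3 -c "
from workcell import manip
print(manip.finish_job())"
```

```text
the job is handed in; nothing more can be done
None
```

I handed the job in at about 62 s of robot time: by the last camera views the can is upright on the mat, all three good samples are on the platform, both rejects are in the bin and the dial is at 3 (about 1.36 rad), though the hand-in returned no verdict.

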